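Pressure check on the hand cooler's service nipple

TASK

Check the pressure of the hand-cooling unit at its service manifold: first push the steel post to swing the swivel head anticlockwise until it rests on its stop, so that its nipple leans out to the front of the manifold. Then pick up the test gauge and push its coupler squarely onto the tilted nipple until it snaps, press on until it is fully home against the valve spring, and finish still gripping the gauge and holding it pressed there. Leave the jars, bottle, tools and spare parts standing around where they are.

Things in the scene. Friction and masses are not known exactly. Their poses are not given: they have to be found in the camera images.
- manifold: Service manifold, fixed: aluminium block 135 x 135 mm, top at z = 58 mm, on a 150 x 150 x 6 mm rubber foot; two brass stubs stick out 12 mm from its front (own -x). Origin: centre of its underside; the head's upright swivel axis passes through it. A stop pin of radius 5 mm stands on top at own x -16, y +45 mm, up to z = 71 mm.
- head (a joint): Angle of the steel swivel head on the manifold, rad; grows anticlockwise seen from above; 0 to 1.75, where 1.75 is the stop. Plain friction (0.25 N m, about 4 N at the post): it stays where it is left. The head is a disc of radius 28 mm, top at z = 75 mm, with a hub of radius 14 mm up to z = 87 mm.
- post_top (a point): Centre of the top end of the round upright steel post by which the head is turned: 12 mm diameter, top at z = 128 mm, standing on a flat arm (14 mm wide, top at z = 73 mm) 60 mm from the swivel axis. Seen from above the post stands 90 degrees clockwise of the direction in which the nipple leans.
- nipple (a point): Brass nipple on the swivel head, leaning 25 degrees from vertical; with the head on its stop it leans to the manifold's own -x (front). Origin: centre of its root, on the swivel axis, 92 mm above the table. Own z: along the nipple, outwards. Round stem, radius 8 mm, 32 mm long. A spring catch ball sticks out 3 mm on each side (own +y, -y), 22 mm from the root.
- nipple_tip (a point): Centre of the nipple's brass end face, 32 mm from its root along its own z (same axes as the nipple). The last 5 mm taper to 5 mm radius. Below the root is a collar of radius 13 mm.
- valve_pin (a joint): How far the sprung valve pin in the end of the nipple is pushed in, m: 0 = sticking out 8 mm beyond the nipple tip (pin diameter 7 mm), 0.008 = flush, fully pressed. Spring force 4.8 N at 0 to 14.4 N at 0.008; if not held down, it pushes the snapped coupler back to about 0.002, where the catches stop it.
- catch_a (a joint): How far the catch ball on the nipple's own +y side is squeezed in, m: 0 = fully out, about 0.002 while the coupler's lip passes it (some 10 to 15 N in all to push past), back to 0 once it has snapped into the coupler's groove.
- catch_b (a joint): The same for the ball on the own -y side.
- gauge: Test gauge (about 0.3 kg), loose, standing upright on its coupler mouth. Origin: centre of the mouth; own z up along the coupler, own x towards the dial. Coupler: 12-sided steel skirt 36 mm across, 32 mm high. It goes onto the nipple with own z along the nipple's own z; its turn about own z does not matter.
- gauge_grip (a point): Where to grip the gauge: on its axis 56 mm above the mouth (axes as the gauge), in a square steel block 28 x 28 mm reaching from 31 to 79 mm, with a 22 mm wide cap to 85 mm. Grip across own y: a round dial, 44 mm diameter, 14 mm thick, stands 24 to 38 mm out on own +x, centred 54 mm above the mouth.
- gauge_bore (a point): On the gauge's axis at the bore's narrow entry, 5.5 mm inside the mouth: the mouth flares from 14 mm radius to a bore of 9.2 mm radius here; bore floor 28 mm from the mouth. Measured from mouth to nipple root: the floor meets the valve pin at 12 mm, the catches snap at about 9 mm, fully home is 4 mm.
- jar_a: Bystander, leave alone: supplement jar with blue label, 62 mm across, 105 tall. Origin: centre of its underside.
- jar_b: Bystander, leave alone: smaller supplement jar with blue label, 48 mm across, 85 tall. Origin: centre of its underside.
- cream: Bystander, leave alone: squat white cream jar, 52 mm across, 42 tall. Origin: centre of its underside.
- amber: Bystander, leave alone: slim amber glass bottle, 26 mm across, 75 tall. Origin: centre of its underside.
- seal: Bystander, leave alone: flat black rubber sealing ring lying flat, 36 mm across, 8 thick. Origin: centre of its underside.
- fitting: Bystander, leave alone: spare brass pipe stub, 22 mm across, 34 tall. Origin: centre of its underside.
- spanner: Bystander, leave alone: steel spanner lying flat, 170 mm long. Origin: centre of its underside at mid-length.
There are look-alikes about, which are no part of the job. Leave any purple look-alike of the gauge alone.

How it is judged:
By the outcome, as a careful person would: the job done as asked, in the order asked, and still so for the second after the job is handed in, while the arm keeps its last pose, push and grip.
It also fails if it takes over 72 s, if anything falls off the work surface, if the arm or the gripper's body presses on something with over 40 N, if the wrist force passes 120 N, or if a joint passes its speed limit or range.

ROBOT

A 6-joint arm with a two-finger parallel gripper is mounted at the origin on the work surface. World frame = base frame: x ahead of the robot, y to its left, z up, the work surface at z = 0. Lengths are in m, angles in rad, forces in N, time in s.
With the tool pointing down it reaches from about 0.25 to 0.775 m from the base axis. Payload 4 kg.
Tool frame: the origin (TCP) lies between the finger pads; the fingertips stand 14 mm ahead of it and the grasp point (between the pads) lies 5 mm behind it; z points along the fingers, y is the direction in which the jaws open and shut (so a half turn about z gives the same grasp; the last joint's range is limited). The gripper opens to 94 mm and grips with 3 to 60 N. Pads are 16 mm wide; open, the fingers measure 119 mm over their backs; the gripper's body (75 mm by 177 mm) begins 78 mm behind the grasp point.
Start: joints at [-1.31, 0.087, 1.371, -0, 1.684, -0.103], TCP at [0.196, -0.514, 0.191] pointing down, gripper open.
Joint ranges: [-3.1, 3.1], [-0.76, 2.03], [0.27, 2.55], [-1.08, 4.22], [0.17, 2.65], [-2.57, 2.57]. Speed limits (rad/s): [2.79, 2.79, 3.14, 3.14, 3.14, 3.14].

INTERFACE

Orientations are given as [roll, pitch, yaw] about the fixed x, y, z axes, in that order (R = Rz(yaw) Ry(pitch) Rx(roll)).
In Python, from bench import robot, cams, spotter gives the robot as it stands.
- The arm moves only by the shell command python3 -m inch 'ROWS'. ROWS is JSON, a list of rows, each an object of numbers: "grip": the opening, from 0 (shut) to 1 (fully open); "dx", "dy", "dz": the shift along the tool's x, y, z in units of 25 mm (1.0 is 25 mm); "rx", "ry", "rz": the turn, a rotation vector about the tool's x, y, z in units of 5 degrees (1.0 is 5 degrees). A call has 1 to 12 rows; each row shifts and turns the pose as measured when the row begins, along the tool's axes as they then stand; what a row does not reach is not made up. A row lasts 1/8 s, in which the tool goes at most 62.5 mm and 10.7 degrees, less where a joint would pass 70% of its speed; a pose out of reach is approached as far as the arm can. A call is refused whole if a number of a shift passes 1 or a number of a turn 1, either way. A call with a gripper value outside its range is refused whole. The fingers move at their own pace and stop on an object; the grip force is fixed at half the most. Time passes only in rows, so rows that do not move let the fingers close. It gives the time, the measured TCP pose, the force and the opening at its end, in the units of the state.
- robot.get_obs(): the state, without advancing time (a new reading comes with each control period).
- cams.snapshot(name): name is "scene" or "top" or "wrist"; returns a dict with "frame" (480x640x3 uint8, red, green, blue), "intrinsics" (3x3 intrinsics, pixels), "eye" and "orientation" of the camera in the world. Camera axes: x right, y up, looking along -z (the intrinsics and any distortion apply to the point x, -y, -z); pixel columns grow to the right and rows downward; lengths in m; the calibration is good to about 2 mm. A picture is of the moment at which its call begins. There is no depth.
- robot.close_job(): hands the job in, once; it reports no verdict.
Trained networks look in a picture, given as the dict that the camera call returned (one of the last four; its "shot" number tells which), for a name from the list of things; names that differ only in an ending like _2 or _b are one class to them, and where a whole thing is asked for, a point or a joint stands for the part that bears it (a point fixed in the world has none). Each returns a list of dicts, best first, with "score" (0 to 1); they miss things now and then, are a little off and sometimes report something else, mostly with a low value. They report only what shows in the picture. A call takes as long as a camera call. They do not tell look-alikes from the thing itself.
- spotter.regions_of(picture, query): "pixels" (480x640 bool, what is visible of it) and "extent" ([left, top, right, bottom] in pixels, round what is visible of it).
- spotter.place_of(picture, query): "pixel" ([column, row] in pixels: a listed point, or the origin of a listed thing).
The state is a dict: "time": time; "joint_positions": joint angles; "qvel": joint speeds; "joint_torque": joint torques, N m; "tool_pos": TCP position; "ee_rot": TCP orientation; "wrist_force": force on the tool from outside, world axes, zero at the start; "wrist_torque": the same for the moment, N m; "width": finger opening in m.
Only numpy, scipy, OpenCV 4.12 (cv2) and the standard library are available. Lean on these libraries where they do the work, as an engineer would, in place of code of your own. Each camera call takes 0.05 s, during which the arm holds its last target.

## Working session

There is one attempt and no reset: what is moved stays moved. The work goes in short steps, Python scripts to look and compute and a shell command to move; the robot and the scene stay as the last step left them, time stands still between calls to the robot, and variables do not carry over. Pictures are saved under pics/ and viewed, and the job is handed in when it is done.

```bash
mkdir -p pics; ls; cat > h.py <<'E'
import numpy as np, cv2
from bench import robot, cams, spotter
def save(s,n,crop=None,k=1):
    f=s["frame"]
    if crop: f=f[crop[1]:crop[3],crop[0]:crop[2]]
    f=cv2.resize(f,None,fx=k,fy=k,interpolation=cv2.INTER_CUBIC) if k!=1 else f
    cv2.imwrite("pics/%s.png"%n,cv2.cvtColor(f,cv2.COLOR_RGB2BGR))
def Rm(o):
    o=np.array(o,float)
    if o.shape==(3,3): return o
    from scipy.spatial.transform import Rotation as R
    return R.from_euler('xyz',o).as_matrix() if o.size==3 else R.from_quat(o).as_matrix()
def ray(s,px):
    K=np.array(s["intrinsics"]);d=np.linalg.solve(K,[px[0],px[1],1.0])
    d=Rm(s["orientation"])@np.array([d[0],-d[1],-d[2]]);return np.array(s["eye"]),d/np.linalg.norm(d)
def atz(s,px,z):
    e,d=ray(s,px);return e+d*(z-e[2])/d[2]
def proj(s,P):
    c=Rm(s["orientation"]).T@(np.array(P)-np.array(s["eye"]));q=np.array(s["intrinsics"])@np.array([c[0],-c[1],-c[2]]);return q[:2]/q[2]
def tri(obs):
    A=np.zeros((3,3));b=np.zeros(3)
    for s,p in obs:
        e,d=ray(s,p);M=np.eye(3)-np.outer(d,d);A+=M;b+=M@e
    x=np.linalg.solve(A,b);return x,[np.round(proj(s,x)-p,1) for s,p in obs]
E
python3 - <<'E'
from h import *
o=robot.get_obs();print({k:np.round(v,3) for k,v in o.items()})
S={}
for n in ("scene","top","wrist"):
    s=cams.snapshot(n);S[n]=s;save(s,n+"0");print(n,{k:v for k,v in s.items() if k not in("frame",)})
    for q in ("manifold","post_top","nipple","nipple_tip","gauge","gauge_grip","jar_a","cream","amber","seal","fitting","spanner"):
        print(q,[(np.round(r["pixel"],1).tolist(),round(r["score"],2)) for r in spotter.place_of(s,q)][:4])
E
```

```text
pics
{'time': np.float64(0.0), 'joint_positions': array([-1.31 ,  0.088,  1.372, -0.   ,  1.684, -0.103]), 'qvel': array([ 0.   , -0.001, -0.002,  0.002,  0.001,  0.001]), 'joint_torque': array([-1.0000e-03, -3.4018e+01, -3.0243e+01,  7.2000e-02,  3.3000e-02,
       -0.0000e+00]), 'tool_pos': array([ 0.196, -0.513,  0.19 ]), 'ee_rot': array([-3.139, -0.   ,  0.364]), 'wrist_force': array([-0.189,  0.28 ,  0.269]), 'wrist_torque': array([-0.002,  0.004, -0.024]), 'width': np.float64(0.094)}
scene {'intrinsics': array([[478.2040635 ,   0.        , 314.68192798],
       [  0.        , 478.2040635 , 239.19097162],
       [  0.        ,   0.        ,   1.        ]]), 'eye': array([1.08706409, 0.40159645, 0.64298605]), 'orientation': array([ 0.83182114, -0.01945051,  2.18666813]), 'shot': 1}
manifold [([237.9, 228.6], 0.97), ([471.4, 324.0], 0.47)]
post_top [([209.0, 191.1], 0.6)]
nipple [([233.5, 193.3], 0.83)]
nipple_tip [([235.9, 183.5], 0.87)]
gauge [([354.7, 269.5], 0.94), ([352.5, 303.5], 0.88)]
gauge_grip [([257.1, 297.2], 0.68), ([352.5, 281.6], 0.67), ([357.0, 251.8], 0.67)]
jar_a
[... 929 characters left out ...]
, ([246.3, 174.4], 0.59)]
cream [([353.4, 325.5], 0.81), ([421.8, 249.5], 0.52)]
amber [([193.0, 271.1], 0.75)]
seal [([352.0, 251.9], 0.43)]
fitting [([410.3, 253.8], 0.57), ([346.0, 202.1], 0.47)]
spanner [([354.3, 166.8], 0.85), ([347.1, 202.9], 0.59)]
wrist {'intrinsics': array([[336.31249456,   0.        , 319.54429557],
       [  0.        , 336.31249456, 230.18976784],
       [  0.        ,   0.        ,   1.        ]]), 'eye': array([ 0.27304519, -0.48464845,  0.38472669]), 'orientation': array([-2.90412009e-01, -3.31999420e-05, -1.20678471e+00]), 'shot': 3}
manifold []
post_top []
nipple []
nipple_tip []
gauge []
gauge_grip []
jar_a []
cream []
amber []
seal []
fitting []
spanner []
```

View pics/scene0.png

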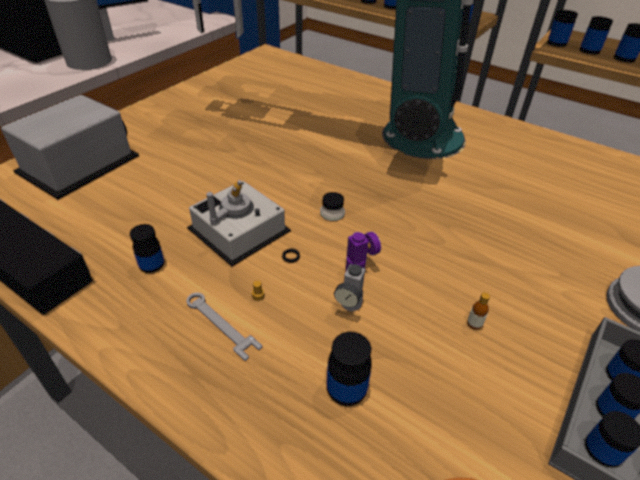

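View pics/top0.png

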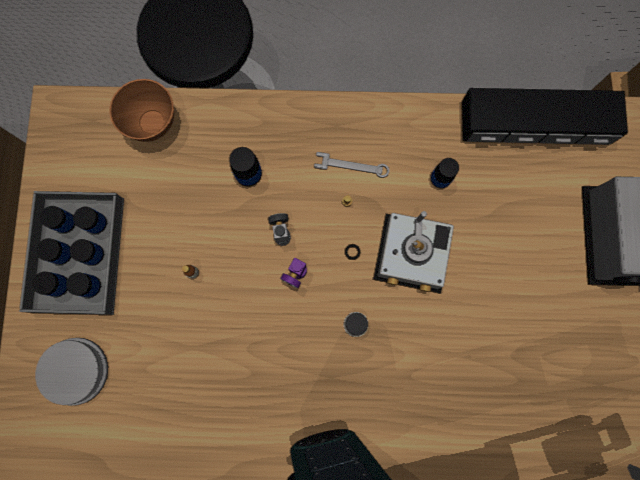

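The steel gauge is at scene (352,285) and top (280,232). The purple look-alike is at scene (358,250) and top (295,272), so I'll leave that one alone. The manifold is at top (415,252), with its brass stubs facing the robot. I'll enlarge crops to confirm.

```bash
python3 - <<'E'
from h import *
a=cams.snapshot("scene");b=cams.snapshot("top")
save(a,"sc1",(170,160,400,330),3.4);save(b,"tp1",(250,190,470,310),3.6)
for q in ("post_top","nipple","nipple_tip","gauge_grip","gauge_bore","gauge","manifold"):
    for s in (a,b): print(q,[(np.round(r["pixel"],1).tolist(),round(r["score"],2)) for r in spotter.place_of(s,q)][:4])
E
```

```text
post_top [([208.3, 191.8], 0.88)]
post_top [([422.4, 213.2], 0.88)]
nipple [([234.9, 196.1], 0.93)]
nipple [([422.2, 245.5], 0.85), ([352.8, 167.5], 0.25)]
nipple_tip [([233.8, 185.0], 0.83)]
nipple_tip [([416.9, 244.4], 0.67), ([421.3, 246.5], 0.67)]
gauge_grip [([360.9, 252.5], 0.88), ([352.9, 281.4], 0.74)]
gauge_grip [([298.5, 264.0], 0.83), ([277.5, 230.6], 0.68)]
gauge_bore [([351.0, 296.9], 0.72), ([354.8, 268.0], 0.69), ([235.2, 181.2], 0.62)]
gauge_bore [([295.7, 270.9], 0.85), ([277.9, 237.3], 0.59)]
gauge [([350.7, 303.0], 0.96), ([356.2, 268.9], 0.92), ([210.1, 192.2], 0.66)]
gauge [([356.0, 323.9], 0.72), ([299.1, 269.5], 0.65), ([280.5, 237.2], 0.61), ([281.5, 227.7], 0.6)]
manifold [([238.5, 228.5], 0.69)]
manifold [([409.2, 254.2], 0.71), ([283.5, 237.5], 0.43)]
```

View pics/sc1.png

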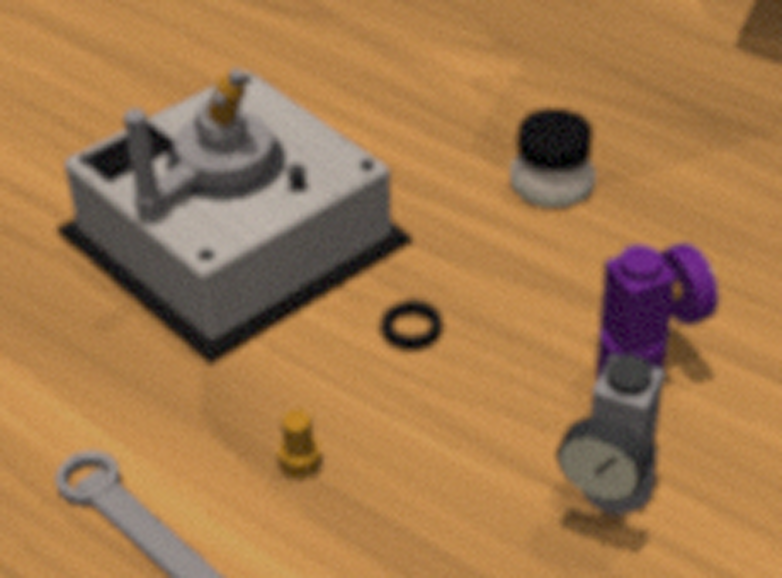

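View pics/tp1.png

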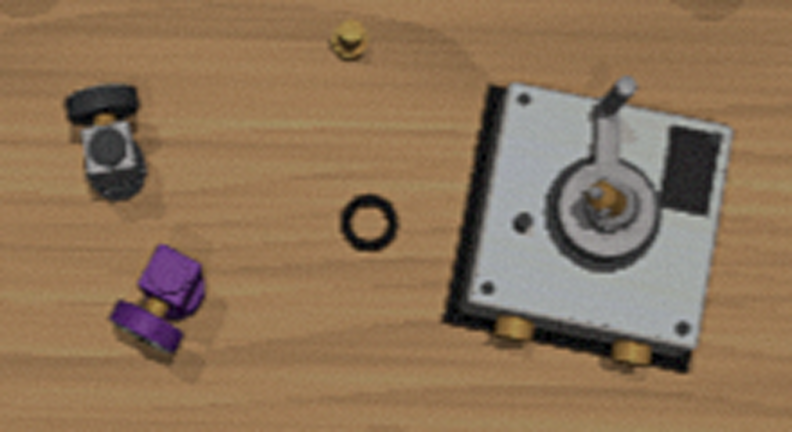

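```bash
python3 - <<'E'
from h import *
a=cams.snapshot("scene");b=cams.snapshot("top")
T=lambda x,y:np.array([250+x/3.6,190+y/3.6]); C=lambda x,y:np.array([170+x/3.4,160+y/3.4])
print("post z.128",atz(b,T(626,85),.128),atz(a,C(135,118),.128),tri([(b,T(626,85)),(a,C(135,118))]))
c=[atz(b,T(*p),.058) for p in((513,85),(732,128),(693,345),(468,300))]
print("corners",np.round(c,3),"ctr",np.mean(c,0))
d=[atz(a,C(*p),.058) for p in((68,165),(243,72),(388,168),(205,270))]
print("corners scene",np.round(d,3),"ctr",np.mean(d,0),[np.linalg.norm(d[i]-d[i-1]) for i in range(4)])
for q in(c,d):
  print([np.degrees(np.arctan2(*(q[i]-q[i-1])[[1,0]])) for i in range(4)],[np.linalg.norm(q[i]-q[i-1]) for i in range(4)])
print("hub/disc ctr z.075",atz(b,T(604,212),.075),atz(b,T(601,205),.087))
print("gauge cap z.085",atz(b,T(109,146),.085),atz(a,C(630,374),.085),tri([(b,T(109,146)),(a,C(630,374))]))
print("gauge mouth", atz(a,(350.7,303),0),atz(b,(280.5,237.2),0))
print("dial ctr",tri([(b,T(101,102)),(a,C(603,465))]))
print("purple cap",atz(a,C(643,260),.085))
print("jar a",[ (q,np.round(atz(b,p,0),3)) for q,p in (("jarA",(247,181)),("jarB",(441,180)),("seal",(352,252)),("fit",(347,203)),("cream",(356,325)),("amber",(190,271)),("sp1",(320,160)),("sp2",(382,171)))])
E
```

```text
post z.128 [ 0.63038702 -0.13659885  0.128     ] [ 0.63501749 -0.1335288   0.128     ] (array([ 0.63144191, -0.13750299,  0.12399468]), [array([ 0.1, -0.1]), array([0.1, 0. ])])
corners [[ 0.645 -0.084  0.058]
 [ 0.622 -0.211  0.058]
 [ 0.495 -0.187  0.058]
 [ 0.518 -0.058  0.058]] ctr [ 0.56999305 -0.13478964  0.058     ]
corners scene [[ 0.628 -0.205  0.058]
 [ 0.501 -0.187  0.058]
 [ 0.522 -0.058  0.058]
 [ 0.648 -0.082  0.058]] ctr [ 0.57447454 -0.13293047  0.058     ] [np.float64(0.12459231271587436), np.float64(0.12894132469880165), np.float64(0.13063757166289827), np.float64(0.12844751000944493)]
[np.float64(-11.492666750167833), np.float64(-100.18192567886734), np.float64(168.96670580416645), np.float64(79.91292634432365)] [np.float64(0.13034664230697413), np.float64(0.13000891249804786), np.float64(0.1301099362386423), np.float64(0.13105748289267014)]
[np.float64(-98.9569035267619), np.float64(171.60343030404167), np.float64(80.79014924739172), np.float64(-11.090920907348542)] [np.float64(0.12459231271587436), np.float64(0.12894132469880165), np.float64(0.13063757166289827),
[... 163 characters left out ...]
7773 0.085     ] [0.60220665 0.15248006 0.085     ] (array([0.59895572, 0.15091175, 0.08130442]), [array([ 0., -0.]), array([0.1, 0. ])])
gauge mouth [0.60127105 0.15013812 0.        ] [0.59979593 0.15688442 0.        ]
dial ctr (array([0.63151468, 0.15895063, 0.05076428]), [array([ 0.2, -0.1]), array([0.2, 0. ])])
purple cap [0.5288461  0.11503998 0.085     ]
jar a [('jarA', array([0.727, 0.237, 0.   ])), ('jarB', array([ 0.739, -0.2  ,  0.   ])), ('seal', array([ 0.57 , -0.002,  0.   ])), ('fit', array([0.681, 0.011, 0.   ])), ('cream', array([ 0.412, -0.013,  0.   ])), ('amber', array([0.52 , 0.353, 0.   ])), ('sp1', array([0.78 , 0.074, 0.   ])), ('sp2', array([ 0.757, -0.067,  0.   ]))]
```

The crops confirm it: the grey gauge's dial faces away from the robot at about 13° world yaw, and the purple unit is a look-alike. The manifold sits at about (0.571,-0.134) with yaw about -10.5°, and the post is at (0.632,-0.137). The head therefore needs about 81° anticlockwise. First I'll move to the clockwise side of the post with the fingers shut.

```bash
python3 -m inch '[{"grip":0,"dx":1,"dy":-0.28},{"grip":0,"dx":1,"dy":-0.28},{"grip":0,"dx":1,"dy":-0.28},{"grip":0,"dx":1,"dy":-0.28},{"grip":0,"dx":1,"dy":-0.28},{"grip":0,"dx":1,"dy":-0.28},{"grip":0,"dx":1,"dy":-0.28},{"grip":0,"dx":1,"dy":-0.28},{"grip":0,"dx":1,"dy":-0.28},{"grip":0,"dx":1,"dy":-0.28},{"grip":0,"dx":1,"dy":-0.28},{"grip":0,"dx":1,"dy":-0.28}]'
```

```text
invalid input at $[0]: expected keys grip, dx, dy, dz, rx, ry, rz
```

```bash
cat >> h.py <<'E'
from scipy.spatial.transform import Rotation as Ro
def togo(P,rpy=None):
    o=robot.get_obs();R=Ro.from_euler('xyz',o["ee_rot"])
    d=R.inv().apply(np.array(P)-o["tool_pos"])/.025
    r=None
    if rpy is not None: r=(R.inv()*(rpy if isinstance(rpy,Ro) else Ro.from_euler('xyz',rpy))).as_rotvec()*180/np.pi/5
    print("t",round(float(o["time"]),2),"pos",np.round(o["tool_pos"],4),"rot",np.round(o["ee_rot"],3),"F",np.round(o["wrist_force"],1),"w",round(float(o["width"]),4))
    print("units shift",np.round(d,2),"turn",None if r is None else np.round(r,2))
E
python3 -c "
from h import *
togo([.655,-.168,.19],[np.pi,0,np.radians(36)])"
```

```text
t 2.85 pos [ 0.1957 -0.514   0.1909] rot [3.142 0.    0.364] F [-1.2 -0.   0.3] w 0.0941
units shift [22.09 -6.4   0.04] turn [ 0.    0.   -3.03]
```

```bash
python3 -m inch '[{"grip":0,"dx":1,"dy":-0.28,"dz":0,"rx":0,"ry":0,"rz":0},{"grip":0,"dx":1,"dy":-0.28,"dz":0,"rx":0,"ry":0,"rz":0},{"grip":0,"dx":1,"dy":-0.28,"dz":0,"rx":0,"ry":0,"rz":0},{"grip":0,"dx":1,"dy":-0.28,"dz":0,"rx":0,"ry":0,"rz":0},{"grip":0,"dx":1,"dy":-0.28,"dz":0,"rx":0,"ry":0,"rz":0},{"grip":0,"dx":1,"dy":-0.28,"dz":0,"rx":0,"ry":0,"rz":0},{"grip":0,"dx":1,"dy":-0.28,"dz":0,"rx":0,"ry":0,"rz":0},{"grip":0,"dx":1,"dy":-0.28,"dz":0,"rx":0,"ry":0,"rz":0},{"grip":0,"dx":1,"dy":-0.28,"dz":0,"rx":0,"ry":0,"rz":0},{"grip":0,"dx":1,"dy":-0.28,"dz":0,"rx":0,"ry":0,"rz":0},{"grip":0,"dx":1,"dy":-0.28,"dz":0,"rx":0,"ry":0,"rz":0},{"grip":0,"dx":1,"dy":-0.28,"dz":0,"rx":0,"ry":0,"rz":0}]'
python3 -c "
from h import *
togo([.655,-.168,.19],[np.pi,0,np.radians(36)])"
```

```text
time: 4.35
tool_pos: [0.4529, -0.3247, 0.191]
ee_rot: [3.14, -0.0, 0.359]
wrist_force: [-0.1, -0.2, -0.7]
width: 0.0005
t 4.35 pos [ 0.4529 -0.3247  0.191 ] rot [ 3.14  -0.     0.359] F [-0.1 -0.2 -0.7] w 0.0005
units shift [ 9.77 -3.02  0.03] turn [ 0.02  0.   -3.08]
```

```bash
python3 -m inch '[{"grip":0,"dx":1,"dy":-0.31,"dz":0,"rx":0,"ry":0,"rz":0},{"grip":0,"dx":1,"dy":-0.31,"dz":0,"rx":0,"ry":0,"rz":0},{"grip":0,"dx":1,"dy":-0.31,"dz":0,"rx":0,"ry":0,"rz":0},{"grip":0,"dx":1,"dy":-0.31,"dz":0,"rx":0,"ry":0,"rz":0},{"grip":0,"dx":1,"dy":-0.31,"dz":0,"rx":0,"ry":0,"rz":0},{"grip":0,"dx":1,"dy":-0.31,"dz":0,"rx":0,"ry":0,"rz":0},{"grip":0,"dx":1,"dy":-0.31,"dz":0,"rx":0,"ry":0,"rz":0},{"grip":0,"dx":1,"dy":-0.31,"dz":0,"rx":0,"ry":0,"rz":0},{"grip":0,"dx":1,"dy":-0.31,"dz":0,"rx":0,"ry":0,"rz":-1},{"grip":0,"dx":1,"dy":-0.31,"dz":0,"rx":0,"ry":0,"rz":-1},{"grip":0,"dx":0,"dy":0,"dz":0,"rx":0,"ry":0,"rz":-1}]'
python3 -c "
from h import *
togo([.655,-.168,.109],[np.pi,0,np.radians(36)])"
```

```text
time: 5.72
tool_pos: [0.6661, -0.155, 0.1893]
ee_rot: [3.141, 0.001, 0.632]
wrist_force: [0.0, -1.0, -0.3]
width: 0.0004
t 5.72 pos [ 0.6661 -0.155   0.1893] rot [3.141e+00 1.000e-03 6.320e-01] F [ 0.  -1.  -0.3] w 0.0004
units shift [-0.66  0.16  3.21] turn [0.   0.01 0.04]
```

```bash
python3 -m inch '[{"grip":0,"dx":-0.66,"dy":0.2,"dz":0.3,"rx":0,"ry":0,"rz":0},{"grip":0,"dx":0,"dy":0,"dz":1,"rx":0,"ry":0,"rz":0},{"grip":0,"dx":0,"dy":0,"dz":1,"rx":0,"ry":0,"rz":0},{"grip":0,"dx":0,"dy":0,"dz":0.9,"rx":0,"ry":0,"rz":0},{"grip":0,"dx":0,"dy":0,"dz":0,"rx":0,"ry":0,"rz":0}]'
python3 - <<'E'
from h import *
togo([.655,-.168,.109],[np.pi,0,np.radians(36)])
s=cams.snapshot("scene");save(s,"sc2",(150,80,350,260),3.5)
E
```

```text
time: 6.35
tool_pos: [0.6514, -0.1743, 0.1051]
ee_rot: [-3.141, 0.004, 0.621]
wrist_force: [0.5, -0.0, 0.6]
width: 0.0008
t 6.35 pos [ 0.6514 -0.1743  0.1051] rot [-3.141  0.004  0.621] F [ 0.5 -0.   0.6] w 0.0008
units shift [ 0.26 -0.12 -0.16] turn [-0.    0.05 -0.08]
```

View pics/sc2.png

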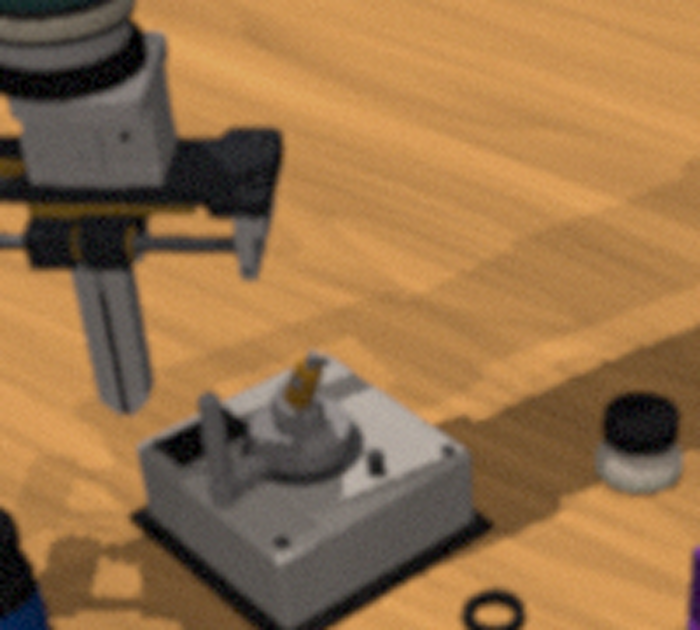

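The closed fingers are on the clockwise side of the post, whose top is at crop (208,400). Next I'll work out the arc in tool axes.

```bash
cat > arc.py <<'E'
from h import *
o=robot.get_obs();R=Ro.from_euler('xyz',o["ee_rot"]).as_matrix()
n=-R[:2,1];c=np.array([.571,-.134])-n*.0185
p=np.array(o["tool_pos"][:2])
print("ang",np.degrees(np.arctan2(*(p-c)[::-1])),"rad",np.linalg.norm(p-c),"t",o["time"],"F",np.round(o["wrist_force"],1))
for a in np.arange(-2,90,8):
    w=c+.06*np.array([np.cos(np.radians(a)),np.sin(np.radians(a))]);d=w-p;p=w
    print(a,np.round(w,4),"dx,dy",np.round(R[:2,:2].T@d/.025,2))
E
python3 arc.py
```

```text
ang -19.927457891127805 rad 0.07502453938828112 t 6.4 F [-0.3 -1.4  0.2]
-2 [ 0.6417 -0.1511] dx,dy [ 0.2  -1.01]
6 [ 0.6414 -0.1428] dx,dy [ 0.19 -0.28]
14 [ 0.64   -0.1345] dx,dy [ 0.14 -0.3 ]
22 [ 0.6374 -0.1266] dx,dy [ 0.1  -0.32]
30 [ 0.6337 -0.119 ] dx,dy [ 0.06 -0.33]
38 [ 0.629  -0.1121] dx,dy [ 0.01 -0.33]
46 [ 0.6234 -0.1059] dx,dy [-0.04 -0.33]
54 [ 0.617  -0.1005] dx,dy [-0.08 -0.32]
62 [ 0.6099 -0.0961] dx,dy [-0.13 -0.31]
70 [ 0.6023 -0.0927] dx,dy [-0.17 -0.29]
78 [ 0.5942 -0.0904] dx,dy [-0.21 -0.26]
86 [ 0.586  -0.0892] dx,dy [-0.24 -0.23]
```

```bash
python3 -m inch '[{"grip":0,"dx":0.2,"dy":-0.5,"dz":0,"rx":0,"ry":0,"rz":0},{"grip":0,"dx":0,"dy":-0.5,"dz":0,"rx":0,"ry":0,"rz":0},{"grip":0,"dx":0.19,"dy":-0.28,"dz":0,"rx":0,"ry":0,"rz":0},{"grip":0,"dx":0.14,"dy":-0.3,"dz":0,"rx":0,"ry":0,"rz":0},{"grip":0,"dx":0.1,"dy":-0.32,"dz":0,"rx":0,"ry":0,"rz":0},{"grip":0,"dx":0.06,"dy":-0.33,"dz":0,"rx":0,"ry":0,"rz":0},{"grip":0,"dx":0.01,"dy":-0.33,"dz":0,"rx":0,"ry":0,"rz":0}]'; python3 arc.py
```

```text
time: 7.28
tool_pos: [0.6307, -0.1102, 0.1129]
ee_rot: [3.129, -0.003, 0.62]
wrist_force: [0.3, 0.3, -0.6]
width: 0.0005
ang 38.46576886141103 rad 0.06253628073906656 t 7.275 F [ 0.3  0.3 -0.6]
-2 [ 0.6417 -0.1512] dx,dy [-0.59  1.59]
6 [ 0.6414 -0.1428] dx,dy [ 0.18 -0.28]
14 [ 0.64   -0.1345] dx,dy [ 0.14 -0.3 ]
22 [ 0.6374 -0.1266] dx,dy [ 0.1  -0.32]
30 [ 0.6337 -0.1191] dx,dy [ 0.06 -0.33]
38 [ 0.629  -0.1121] dx,dy [ 0.01 -0.33]
46 [ 0.6234 -0.1059] dx,dy [-0.04 -0.33]
54 [ 0.617  -0.1005] dx,dy [-0.08 -0.32]
62 [ 0.6099 -0.0961] dx,dy [-0.13 -0.31]
70 [ 0.6023 -0.0927] dx,dy [-0.17 -0.29]
78 [ 0.5942 -0.0904] dx,dy [-0.21 -0.26]
86 [ 0.5859 -0.0892] dx,dy [-0.24 -0.23]
```

```bash
python3 - <<'E'
from h import *
s=cams.snapshot("scene");save(s,"sc3",(150,80,350,260),3.5)
E
```

```text
(no output)
```

View pics/sc3.png

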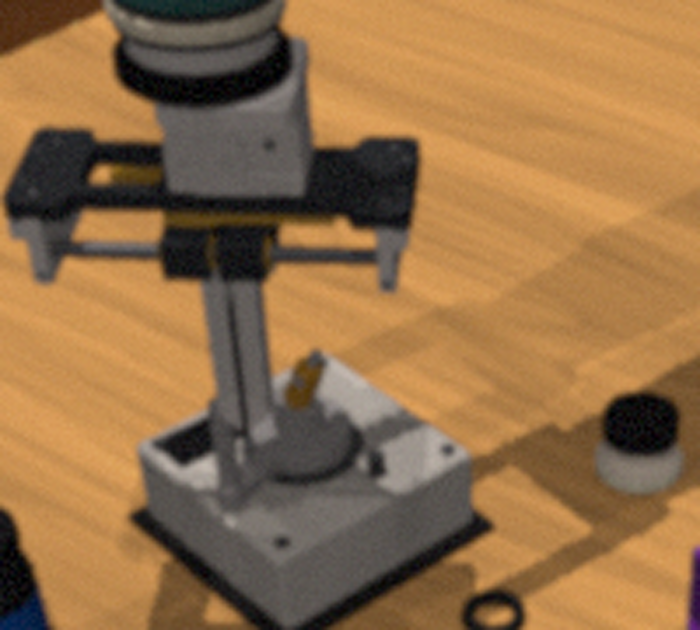

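```bash
python3 - <<'E'
from h import *
s=cams.snapshot("top");save(s,"tp3",(350,150,500,300),4)
print([(q,[(np.round(r["pixel"],1).tolist(),round(r["score"],2)) for r in spotter.place_of(s,q)][:3]) for q in("post_top","nipple_tip")])
togo([.6,-.1,.1])
E
```

```text
[('post_top', [([418.6, 213.4], 0.93)]), ('nipple_tip', [([417.7, 243.9], 0.64)])]
t 7.47 pos [ 0.6311 -0.1111  0.113 ] rot [ 3.128e+00 -3.000e-03  6.200e-01] F [-0.8 -0.8  0.5] w 0.0001
units shift [-0.76 -1.09  0.5 ] turn None
```

View pics/tp3.png

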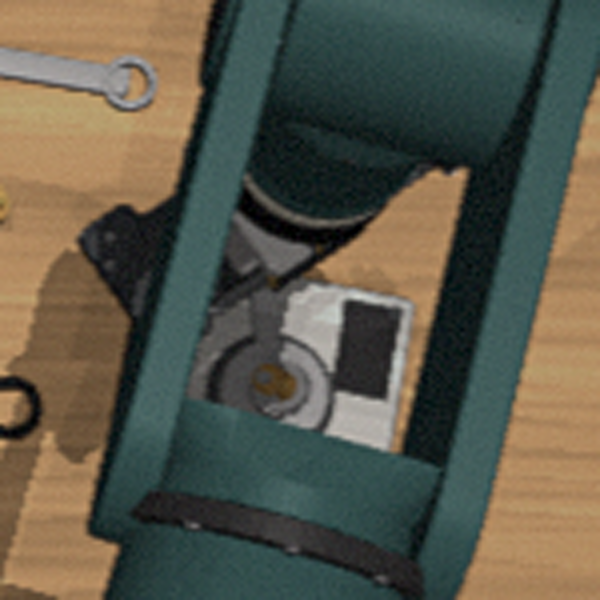

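```bash
python3 - <<'E'
from h import *
s=cams.snapshot("scene")
f=lambda P:np.round((proj(s,P)-[150,80])*3.5)
o=robot.get_obs();t=o["tool_pos"]
print("TCP",f(t),"tip",f(t+[0,0,-.014]))
for a in (-2,7,15,30,45,60): 
    p=np.array([.571+.06*np.cos(np.radians(a)),-.134+.06*np.sin(np.radians(a))]);print(a,p,f([*p,.128]),f([*p,.073]))
save(s,"sc4",(190,170,260,240),8)
E
```

```text
TCP [250. 437.] tip [253. 459.]
-2 [ 0.63096345 -0.13609397] [211. 396.] [224. 479.]
7 [ 0.63055277 -0.12668784] [225. 402.] [238. 486.]
15 [ 0.62895555 -0.11847086] [239. 406.] [251. 490.]
30 [ 0.62296152 -0.104     ] [269. 411.] [280. 495.]
45 [ 0.61342641 -0.09157359] [300. 411.] [310. 494.]
60 [ 0.601      -0.08203848] [331. 406.] [339. 489.]
```

View pics/sc4.png

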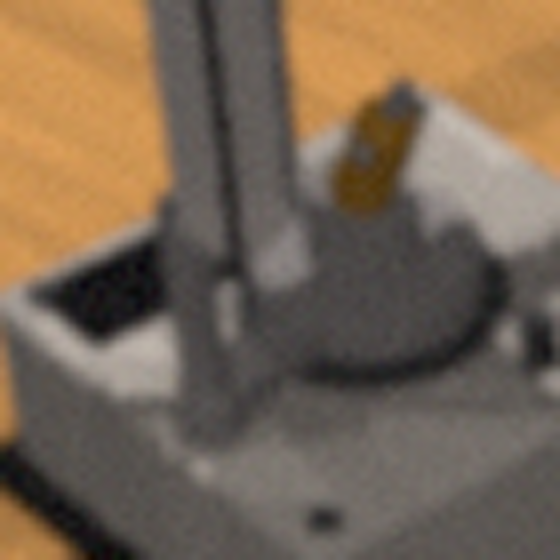

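```bash
python3 - <<'E'
from h import *
s=cams.snapshot("scene")
f=lambda P:np.round((proj(s,P)-[150,80])*3.5)
print(f([.6514,-.1743,.0911]), f([.6514,-.1743,.1051]))
o=robot.get_obs();R=Rm(o["ee_rot"]);t=o["tool_pos"]
for dx in(-.008,.008):
  for dy in (-.0125,0,.0125): print(dx,dy,f(t+R@[dx,dy,.014]))
print(f([.571,-.134,.075]),f([.571,-.134,.087]),f([.571,-.134,.092]))
for n,q in (("post_top",0),("gauge_grip",0),("nipple",0)): print(n,[(np.round((np.array(r["pixel"])-[150,80])*3.5),round(r["score"],2)) for r in spotter.place_of(s,n)][:3])
for p in ((.645,-.084),(.622,-.211),(.495,-.187),(.518,-.058)): print(f([*p,.058]))
E
```

```text
[139. 445.] [135. 424.]
-0.008 -0.0125 [278. 449.]
-0.008 0 [254. 449.]
-0.008 0.0125 [230. 448.]
0.008 -0.0125 [274. 469.]
0.008 0 [250. 468.]
0.008 0.0125 [225. 468.]
[304. 422.] [302. 405.] [301. 397.]
post_top [(array([218., 391.]), 0.96)]
gauge_grip [(array([707., 711.]), 0.93), (array([718., 603.]), 0.74)]
nipple [(array([300., 390.]), 0.63)]
[282. 554.]
[141. 440.]
[326. 349.]
[473. 449.]
```

```bash
python3 - <<'E'
from h import *
s=cams.snapshot("wrist");save(s,"wr4")
o=robot.get_obs();R=Rm(o["ee_rot"]);t=o["tool_pos"]
print("tip",proj(s,t+R@[0,0,.014]),"eye in tool",R.T@(s["eye"]-t))
for a in(-2,7,15): print(a,proj(s,[.571+.06*np.cos(np.radians(a)),-.134+.06*np.sin(np.radians(a)),.128]))
print("mani c",proj(s,[.571,-.134,.075]))
E
```

```text
tip [319.82107627 260.02264198] eye in tool [ 8.27244131e-02 -1.57535835e-04 -1.93775820e-01]
-2 [352.85034085 300.51482528]
7 [339.7089888  292.78412551]
15 [326.8210821  287.50860244]
mani c [297.2500557  322.85070234]
```

View pics/wr4.png

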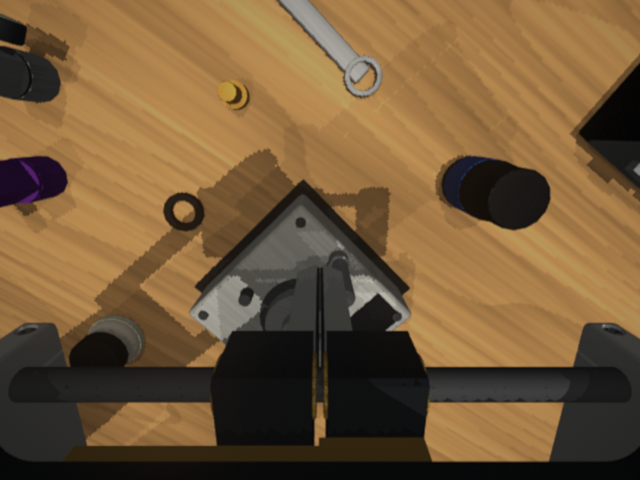

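```bash
python3 - <<'E'
from h import *
s=cams.snapshot("wrist");save(s,"wr5",(180,160,430,360),3.2)
print("foot corners",[np.round(atz(s,p,.006),3) for p in((303,181),(408,288),(195,288))])
print("seal",atz(s,(184,211),.004),"fitting",atz(s,(238,95),.0),"spring",atz(s,(363,77),.004),"pin",atz(s,(246,296),.071))
b=cams.snapshot("top")
T=lambda x,y:np.array([250+x/3.6,190+y/3.6])
print("top: foot",[np.round(atz(b,T(*p),.006),3) for p in ((488,85),(445,322),(690,370))],"seal",atz(b,(352,252),.004))
E
```

```text
foot corners [array([ 0.656, -0.078,  0.006]), array([ 0.629, -0.223,  0.006]), array([ 0.508, -0.052,  0.006])]
seal [ 0.56936221 -0.00477857  0.004     ] fitting [0.68293984 0.0080145  0.        ] spring [ 0.75522563 -0.06984091  0.004     ] pin [ 0.56558966 -0.08936303  0.071     ]
top: foot [array([ 0.657, -0.075,  0.006]), array([ 0.51 , -0.049,  0.006]), array([ 0.485, -0.196,  0.006])] seal [ 0.56958353 -0.00170944  0.004     ]
```

View pics/wr5.png

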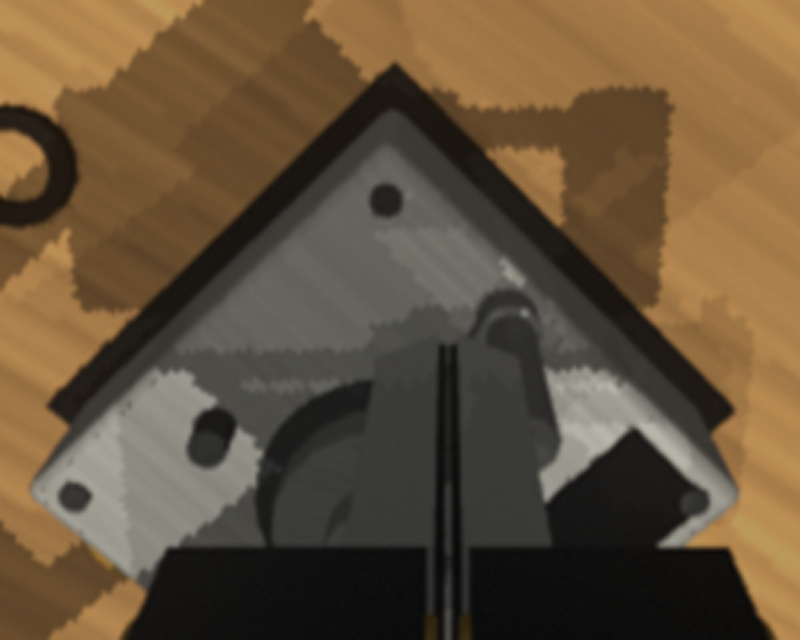

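```bash
python3 - <<'E'
from h import *
s=cams.snapshot("wrist")
C=lambda x,y:(180+x/3.2,160+y/3.2)
p=atz(s,C(545,442),.128);print("post top",p,"foot",atz(s,C(503,330),.073))
o=robot.get_obs();R=Rm(o["ee_rot"]);t=o["tool_pos"];print("in tool",R.T@(p-t))
for x in(-.01,0,.01):
  print([np.round((proj(s,t+R@[x,y,.014])-[180,160])*3.2) for y in (-.0125,.0125)])
togo([.62,-.17,.17])
E
```

```text
post top [ 0.63134283 -0.13390364  0.128     ] foot [ 0.62894953 -0.13042612  0.073     ]
in tool [-0.01295364  0.01812313 -0.01430512]
[array([388., 365.]), array([507., 365.])]
[array([387., 320.]), array([508., 320.])]
[array([386., 274.]), array([508., 274.])]
t 7.92 pos [ 0.6315 -0.1118  0.1135] rot [ 3.127 -0.004  0.619] F [-0.8 -0.3  0.6] w 0.0003
units shift [-1.72  1.66 -2.24] turn None
```

The wrist view shows the fingers slipped past the outer side of the post, which turned only a few degrees. I'll lift off, turn the tool, and push along tool +x with the jaws about 8 mm apart so the post sits in the gap between the fingers.

```bash
python3 -m inch '[{"grip":0,"dx":0,"dy":0,"dz":-1,"rx":0,"ry":0,"rz":0},{"grip":0,"dx":0,"dy":0,"dz":-1,"rx":0,"ry":0,"rz":0},{"grip":0.085,"dx":0,"dy":0,"dz":-0.5,"rx":0,"ry":0,"rz":-1},{"grip":0.085,"dx":0,"dy":0,"dz":0,"rx":0,"ry":0,"rz":-1},{"grip":0.085,"dx":0,"dy":0,"dz":0,"rx":0,"ry":0,"rz":-1},{"grip":0.085,"dx":0,"dy":0,"dz":0,"rx":0,"ry":0,"rz":-1},{"grip":0.085,"dx":0,"dy":0,"dz":0,"rx":0,"ry":0,"rz":-1},{"grip":0.085,"dx":0,"dy":0,"dz":0,"rx":0,"ry":0,"rz":-1},{"grip":0.085,"dx":0,"dy":0,"dz":0,"rx":0,"ry":0,"rz":-1},{"grip":0.085,"dx":0,"dy":0,"dz":0,"rx":0,"ry":0,"rz":-1},{"grip":0.085,"dx":0,"dy":0,"dz":0,"rx":0,"ry":0,"rz":-1},{"grip":0.085,"dx":0,"dy":0,"dz":0,"rx":0,"ry":0,"rz":-1}]'
python3 -c "
from h import *
togo([.634,-.165,.17],[np.pi,0,np.radians(103)])"
```

```text
time: 9.43
tool_pos: [0.631, -0.112, 0.1781]
ee_rot: [3.129, 0.009, 1.519]
wrist_force: [0.1, 0.4, -0.4]
width: 0.0082
t 9.43 pos [ 0.631  -0.112   0.1781] rot [3.129 0.009 1.519] F [ 0.1  0.4 -0.4] w 0.0082
units shift [-2.11  0.22  0.35] turn [ 0.13  0.12 -3.19]
```

```bash
python3 -m inch '[{"grip":0.085,"dx":-1,"dy":0.1,"dz":0,"rx":0.13,"ry":0.12,"rz":-1},{"grip":0.085,"dx":-1,"dy":0.1,"dz":0,"rx":0,"ry":0,"rz":-1},{"grip":0.085,"dx":0,"dy":0,"dz":0,"rx":0,"ry":0,"rz":0},{"grip":0.085,"dx":0,"dy":0,"dz":0,"rx":0,"ry":0,"rz":0}]'
python3 - <<'E'
from h import *
togo([.634,-.165,.101],[np.pi,0,np.radians(103)])
s=cams.snapshot("wrist");save(s,"wr6",(180,160,430,360),3.2)
print([(np.round(r["pixel"],1),round(r["score"],2),np.round(atz(s,r["pixel"],.128),4)) for r in spotter.place_of(s,"post_top")])
E
```

```text
time: 9.93
tool_pos: [0.6359, -0.1619, 0.1784]
ee_rot: [3.141, -0.002, 1.699]
wrist_force: [-0.2, 0.3, -0.2]
width: 0.0079
t 9.93 pos [ 0.6359 -0.1619  0.1784] rot [ 3.141e+00 -2.000e-03  1.699e+00] F [-0.2  0.3 -0.2] w 0.0079
units shift [-0.12 -0.09  3.1 ] turn [ 0.01 -0.03 -1.13]
[(array([314.7, 205.2]), 0.65, array([ 0.6276, -0.1328,  0.128 ]))]
```

View pics/wr6.png

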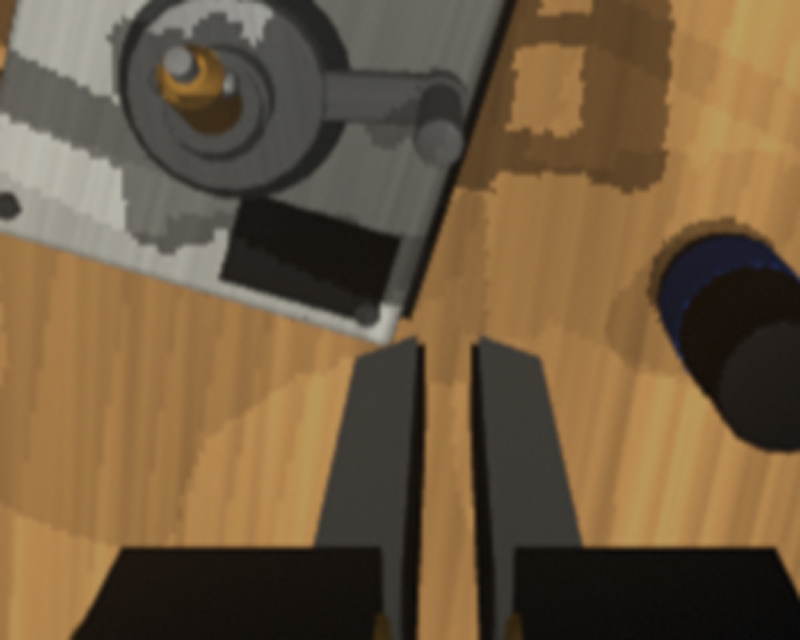

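The post top is at crop (437,145), almost straight ahead of the finger gap at (449,340). I'll descend, move up to it and begin the turn.

```bash
python3 -m inch '[{"grip":0.085,"dx":0,"dy":-0.1,"dz":1,"rx":0,"ry":0,"rz":0},{"grip":0.085,"dx":0,"dy":0,"dz":1,"rx":0,"ry":0,"rz":0},{"grip":0.085,"dx":0,"dy":0,"dz":1,"rx":0,"ry":0,"rz":0},{"grip":0.085,"dx":0,"dy":0,"dz":0,"rx":0,"ry":0,"rz":0},{"grip":0.085,"dx":0.4,"dy":0,"dz":0,"rx":0,"ry":0,"rz":0},{"grip":0.085,"dx":0.3,"dy":0,"dz":0,"rx":0,"ry":0,"rz":0},{"grip":0.085,"dx":0.21,"dy":0.03,"dz":0,"rx":0,"ry":0,"rz":-0.5},{"grip":0.085,"dx":0.21,"dy":0.03,"dz":0,"rx":0,"ry":0,"rz":-1},{"grip":0.085,"dx":0.21,"dy":0.03,"dz":0,"rx":0,"ry":0,"rz":-1}]'
python3 - <<'E'
from h import *
togo([.634,-.165,.101],[np.pi,0,np.radians(103)])
s=cams.snapshot("wrist");save(s,"wr7",(180,160,430,360),3.2)
E
```

```text
time: 11.15
tool_pos: [0.6311, -0.1282, 0.1066]
ee_rot: [3.14, 0.012, 1.928]
wrist_force: [0.5, -4.5, -3.3]
width: 0.0084
t 11.15 pos [ 0.6311 -0.1282  0.1066] rot [3.14  0.012 1.928] F [ 0.5 -4.5 -3.3] w 0.0084
units shift [-1.42 -0.41  0.24] turn [0.03 0.13 1.5 ]
```

View pics/wr7.png

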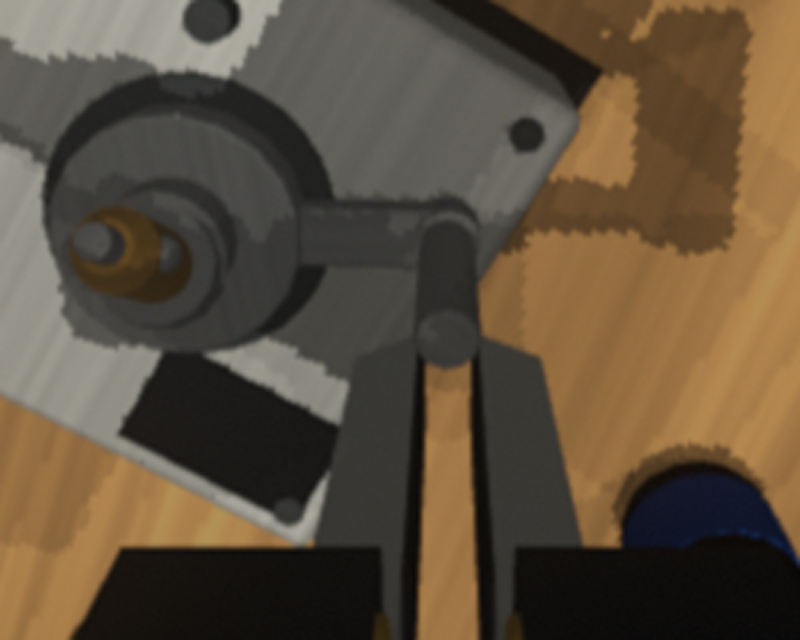

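The post is held in the gap at crop (447,340) with about 4.5 N on it, and the head is turning. I'll continue.

```bash
python3 -m inch '[{"grip":0.085,"dx":0.21,"dy":0.04,"dz":0,"rx":0,"ry":0.1,"rz":-1},{"grip":0.085,"dx":0.21,"dy":0.04,"dz":0,"rx":0,"ry":0,"rz":-1},{"grip":0.085,"dx":0.21,"dy":0.04,"dz":0,"rx":0,"ry":0,"rz":-1},{"grip":0.085,"dx":0.21,"dy":0.04,"dz":0,"rx":0,"ry":0,"rz":-1},{"grip":0.085,"dx":0.21,"dy":0.04,"dz":0,"rx":0,"ry":0,"rz":-1},{"grip":0.085,"dx":0.21,"dy":0.04,"dz":0,"rx":0,"ry":0,"rz":-1},{"grip":0.085,"dx":0.21,"dy":0.04,"dz":0,"rx":0,"ry":0,"rz":-1},{"grip":0.085,"dx":0.21,"dy":0.04,"dz":0,"rx":0,"ry":0,"rz":-1}]'
python3 - <<'E'
from h import *
togo([.634,-.165,.101],[np.pi,0,np.radians(169.5)])
s=cams.snapshot("wrist");save(s,"wr8",(180,160,430,360),3.2)
E
```

```text
time: 12.2
tool_pos: [0.6174, -0.095, 0.1075]
ee_rot: [-3.139, 0.022, 2.647]
wrist_force: [3.2, -4.5, -4.8]
width: 0.0084
t 12.2 pos [ 0.6174 -0.095   0.1075] rot [-3.139  0.022  2.647] F [ 3.2 -4.5 -4.8] w 0.0084
units shift [-1.91 -2.15  0.31] turn [-0.07  0.25 -3.57]
```

View pics/wr8.png

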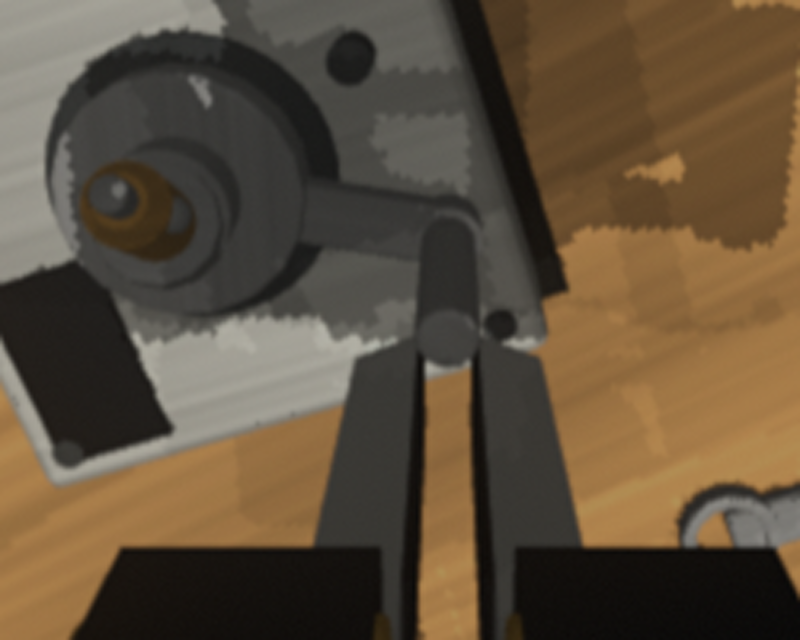

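```bash
python3 -m inch '[{"grip":0.085,"dx":0.22,"dy":-0.02,"dz":0,"rx":0,"ry":0.1,"rz":-0.6},{"grip":0.085,"dx":0.22,"dy":0,"dz":0,"rx":0,"ry":0.1,"rz":-0.6},{"grip":0.085,"dx":0.22,"dy":0,"dz":0,"rx":0,"ry":0,"rz":-0.6},{"grip":0.085,"dx":0.22,"dy":0,"dz":0,"rx":0,"ry":0,"rz":-0.6}]'
python3 - <<'E'
from h import *
togo([.634,-.165,.101],[np.pi,0,np.radians(169.5)])
s=cams.snapshot("wrist");save(s,"wr9",(180,160,430,360),3.2)
E
```

```text
time: 12.75
tool_pos: [0.6032, -0.0839, 0.1081]
ee_rot: [3.139, 0.017, 2.86]
wrist_force: [4.1, -0.8, -3.2]
width: 0.0079
t 12.75 pos [ 0.6032 -0.0839  0.1081] rot [3.139 0.017 2.86 ] F [ 4.1 -0.8 -3.2] w 0.0079
units shift [-2.08 -2.78  0.31] turn [ 0.02  0.2  -1.12]
```

View pics/wr9.png

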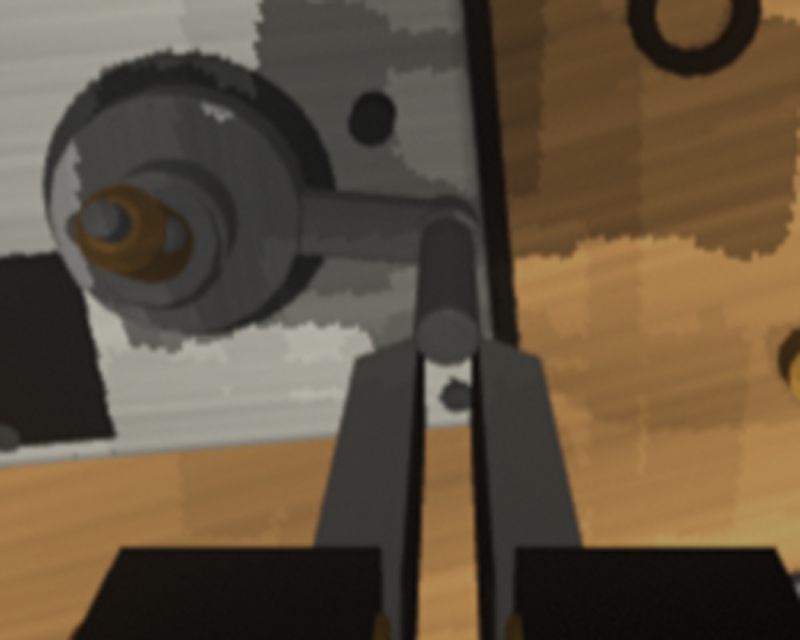

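```bash
python3 -m inch '[{"grip":0.085,"dx":0.22,"dy":0,"dz":0,"rx":0,"ry":0.1,"rz":-0.6},{"grip":0.085,"dx":0.22,"dy":0,"dz":0,"rx":0,"ry":0.1,"rz":-0.6},{"grip":0.085,"dx":0.22,"dy":0,"dz":0,"rx":0,"ry":0,"rz":-0.4},{"grip":0.085,"dx":0.2,"dy":0,"dz":0,"rx":0,"ry":0,"rz":-0.2}]'
python3 - <<'E'
from h import *
togo([.634,-.165,.101],[np.pi,0,np.radians(169.5)])
s=cams.snapshot("wrist");save(s,"wr10",(180,160,430,360),3.2)
E
```

```text
time: 13.3
tool_pos: [0.5917, -0.079, 0.1092]
ee_rot: [3.137, 0.024, 3.018]
wrist_force: [15.5, -4.6, -10.8]
width: 0.008
t 13.3 pos [ 0.5917 -0.079   0.1092] rot [3.137 0.024 3.018] F [ 15.5  -4.6 -10.8] w 0.008
units shift [-2.09 -3.21  0.37] turn [0.06 0.27 0.69]
```

View pics/wr10.png

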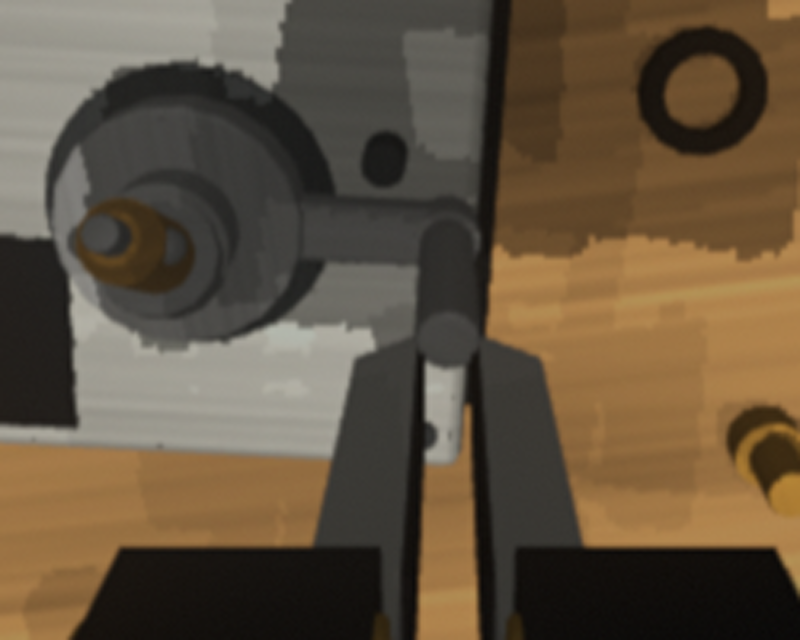

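```bash
python3 -m inch '[{"grip":0.085,"dx":0.15,"dy":0,"dz":0,"rx":0,"ry":0.2,"rz":0.2},{"grip":0.085,"dx":0.15,"dy":0,"dz":0,"rx":0,"ry":0,"rz":0}]'
python3 - <<'E'
from h import *
togo([.634,-.165,.101],[np.pi,0,np.radians(169.5)])
E
python3 -m inch '[{"grip":0.085,"dx":-0.4,"dy":0,"dz":0,"rx":0,"ry":0,"rz":0.2},{"grip":0.085,"dx":-0.8,"dy":0,"dz":-0.3,"rx":0,"ry":0,"rz":0},{"grip":0.085,"dx":0,"dy":0,"dz":-1,"rx":0,"ry":0,"rz":0},{"grip":0.085,"dx":0,"dy":0,"dz":-1,"rx":0,"ry":0,"rz":0},{"grip":0.5,"dx":0,"dy":0,"dz":-1,"rx":0,"ry":0,"rz":0}]'
python3 - <<'E'
from h import *
togo([.599,.151,.17],[np.pi,0,np.radians(193)])
s=cams.snapshot("wrist");save(s,"wr11",(100,60,500,360),2)
E
```

```text
time: 13.6
tool_pos: [0.5918, -0.0791, 0.1093]
ee_rot: [3.137, 0.025, 2.998]
wrist_force: [10.4, -3.3, -8.2]
width: 0.0082
t 13.6 pos [ 0.5918 -0.0791  0.1093] rot [3.137 0.025 2.998] F [10.4 -3.3 -8.2] w 0.0082
units shift [-2.15 -3.16  0.37] turn [0.06 0.28 0.45]
time: 14.22
tool_pos: [0.6181, -0.08, 0.1955]
ee_rot: [3.13, 0.015, 2.975]
wrist_force: [-0.5, -0.8, -0.5]
width: 0.0148
t 14.22 pos [ 0.6181 -0.08    0.1955] rot [3.13  0.015 2.975] F [-0.5 -0.8 -0.5] w 0.0148
units shift [2.3  8.97 1.09] turn [ 0.1  0.2 -4.5]
```

View pics/wr11.png

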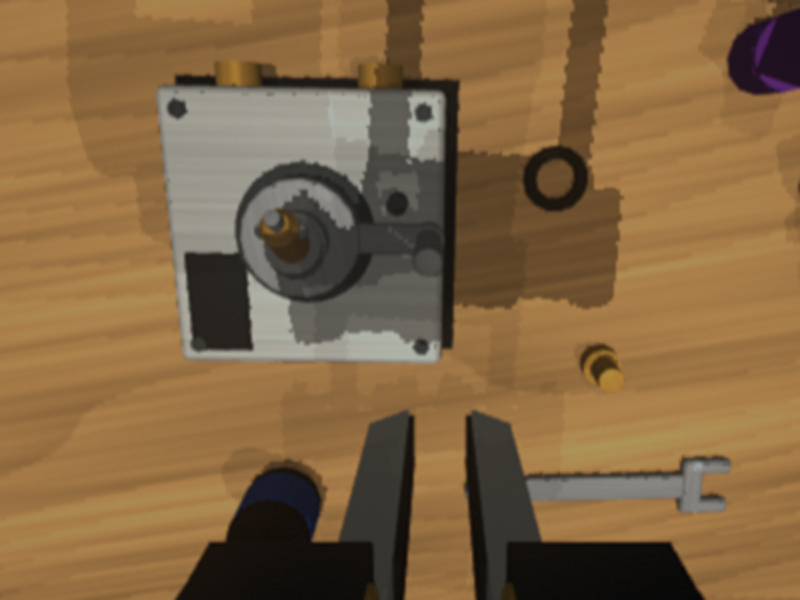

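The push was blocked at the stop: 10–15 N with no motion, and the arm lies square to the manifold side. The nipple at crop (270,222) now leans to the front. Next I'll go to the gauge.

```bash
python3 -m inch '[{"grip":0.6,"dx":0.25,"dy":1,"dz":0,"rx":0,"ry":0,"rz":-0.5},{"grip":0.6,"dx":0.25,"dy":1,"dz":0,"rx":0,"ry":0,"rz":-0.5},{"grip":0.6,"dx":0.25,"dy":1,"dz":0,"rx":0,"ry":0,"rz":-0.5},{"grip":0.6,"dx":0,"dy":1,"dz":0,"rx":0,"ry":0,"rz":-0.5},{"grip":0.6,"dx":0,"dy":1,"dz":0,"rx":0,"ry":0,"rz":-0.5},{"grip":0.6,"dx":0,"dy":1,"dz":0,"rx":0,"ry":0,"rz":-0.5},{"grip":0.6,"dx":0,"dy":1,"dz":0,"rx":0,"ry":0,"rz":-0.5},{"grip":0.6,"dx":0,"dy":1,"dz":0,"rx":0,"ry":0,"rz":-0.5},{"grip":0.6,"dx":0,"dy":0.8,"dz":0,"rx":0,"ry":0,"rz":-0.5},{"grip":0.6,"dx":0,"dy":0,"dz":0,"rx":0,"ry":0,"rz":0}]'
python3 - <<'E'
from h import *
togo([.599,.151,.17],[np.pi,0,np.radians(193)])
s=cams.snapshot("wrist");save(s,"wr12",(120,60,520,360),2)
E
```

```text
time: 15.52
tool_pos: [0.5964, 0.1522, 0.2066]
ee_rot: [3.132, 0.025, -2.908]
wrist_force: [0.5, -0.7, -0.5]
width: 0.0561
t 15.53 pos [0.5964 0.1522 0.2066] rot [ 3.132  0.025 -2.908] F [ 0.5 -0.7 -0.5] w 0.0561
units shift [-0.05 -0.08  1.46] turn [0.11 0.28 0.08]
```

View pics/wr12.png

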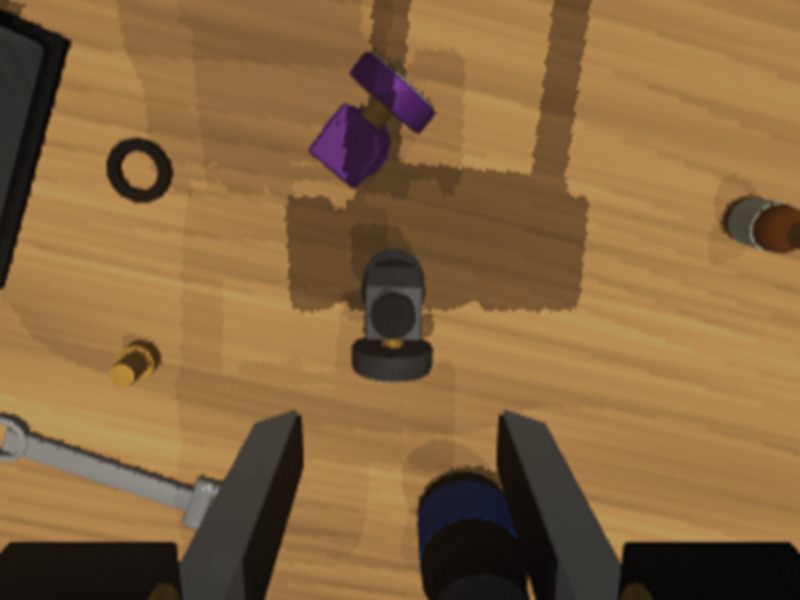

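The grey gauge is square to the jaws, with its cap at crop (392,315). The purple one is clear at (350,145).

```bash
python3 - <<'E'
from h import *
s=cams.snapshot("wrist")
p=atz(s,(120+392/2,60+315/2),.085);print(p)
for q in("gauge_grip","gauge"): print(q,[(np.round(r["pixel"],1),round(r["score"],2),np.round(atz(s,r["pixel"],z),3)) for r in spotter.place_of(s,q) for z in ((.056,) if q!="gauge" else (0,))])
togo([p[0],p[1],.052],[np.pi,0,np.radians(193)])
E
```

```text
[0.59675717 0.14882867 0.085     ]
gauge_grip [(array([296.3, 131.6]), 0.71, array([0.524, 0.112, 0.056])), (array([317.8, 211.2]), 0.62, array([0.598, 0.151, 0.056]))]
gauge [(array([316.6, 199.1]), 0.78, array([0.598, 0.15 , 0.   ])), (array([298.8, 128.9]), 0.66, array([0.523, 0.112, 0.   ])), (array([317.5, 200.4]), 0.48, array([0.599, 0.151, 0.   ]))]
t 15.72 pos [0.597  0.15   0.2064] rot [ 3.132  0.025 -2.911] F [ 0.2  0.7 -0.7] w 0.0564
units shift [ 0.18 -0.1   6.17] turn [0.11 0.28 0.04]
```

```bash
python3 -m inch '[{"grip":0.6,"dx":0,"dy":0,"dz":1,"rx":0.1,"ry":0.28,"rz":0},{"grip":0.6,"dx":0,"dy":0,"dz":1,"rx":0,"ry":0,"rz":0},{"grip":0.6,"dx":0,"dy":0,"dz":1,"rx":0,"ry":0,"rz":0},{"grip":0.6,"dx":0,"dy":0,"dz":0,"rx":0,"ry":0,"rz":0}]'
python3 - <<'E'
from h import *
togo([.5975,.15,.052],[np.pi,0,np.radians(193)])
E
```

```text
time: 16.23
tool_pos: [0.5967, 0.1471, 0.1232]
ee_rot: [-3.141, -0.008, -2.916]
wrist_force: [-0.2, 0.1, -0.3]
width: 0.0566
t 16.23 pos [0.5967 0.1471 0.1232] rot [-3.141 -0.008 -2.916] F [-0.2  0.1 -0.3] w 0.0566
units shift [-0.08  0.11  2.85] turn [-0.01 -0.1  -0.01]
```

```bash
python3 -m inch '[{"grip":0.6,"dx":-0.08,"dy":0.11,"dz":1,"rx":0,"ry":-0.1,"rz":0},{"grip":0.6,"dx":0,"dy":0,"dz":1,"rx":0,"ry":0,"rz":0},{"grip":0.6,"dx":0,"dy":0,"dz":0.8,"rx":0,"ry":0,"rz":0},{"grip":0.6,"dx":0,"dy":0,"dz":0,"rx":0,"ry":0,"rz":0}]'
python3 - <<'E'
from h import *
togo([.5975,.15,.052],[np.pi,0,np.radians(193)])
E
```

```text
time: 16.73
tool_pos: [0.5993, 0.1489, 0.0518]
ee_rot: [-3.14, 0.001, -2.918]
wrist_force: [-0.3, 0.6, -0.2]
width: 0.0565
t 16.73 pos [0.5993 0.1489 0.0518] rot [-3.140e+00  1.000e-03 -2.918e+00] F [-0.3  0.6 -0.2] w 0.0565
units shift [ 0.06  0.06 -0.01] turn [-0.02  0.01 -0.04]
```

```bash
python3 -m inch '[{"grip":0,"dx":0.06,"dy":0.04,"dz":0,"rx":0,"ry":0,"rz":0},{"grip":0,"dx":0,"dy":0,"dz":0,"rx":0,"ry":0,"rz":0},{"grip":0,"dx":0,"dy":0,"dz":0,"rx":0,"ry":0,"rz":0},{"grip":0,"dx":0,"dy":0,"dz":0,"rx":0,"ry":0,"rz":0},{"grip":0,"dx":0,"dy":0,"dz":0,"rx":0,"ry":0,"rz":0}]'
python3 - <<'E'
from h import *
togo([.5975,.15,.052],[np.pi,0,np.radians(193)])
s=cams.snapshot("wrist");save(s,"wr13",(120,60,520,360),2)
E
```

```text
time: 17.35
tool_pos: [0.5998, 0.1498, 0.0557]
ee_rot: [-3.139, 0.007, -2.919]
wrist_force: [-0.3, 0.1, -1.6]
width: 0.0273
t 17.35 pos [0.5998 0.1498 0.0557] rot [-3.139  0.007 -2.919] F [-0.3  0.1 -1.6] w 0.0273
units shift [0.09 0.03 0.15] turn [-0.02  0.07 -0.04]
```

View pics/wr13.png

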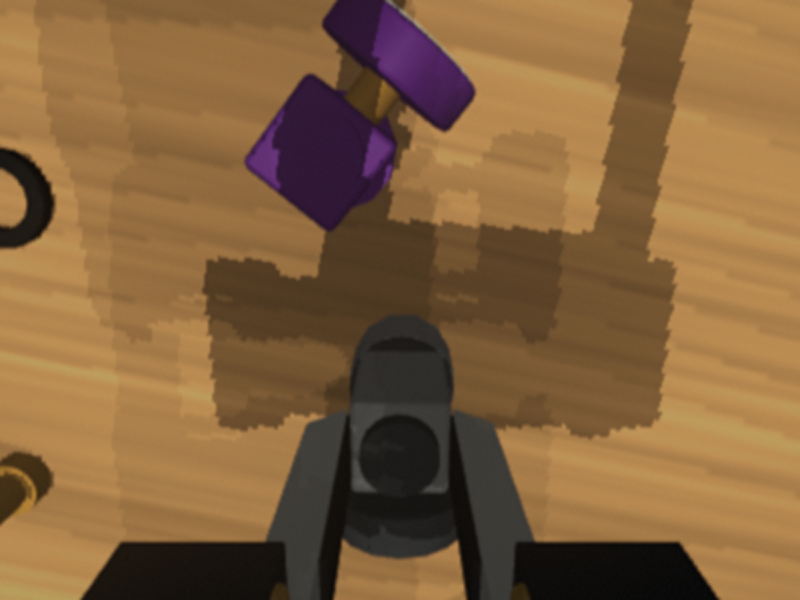

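The gauge is gripped at 27 mm, with its cap centred between the fingers at crop (400,455). I'll lift it and re-measure the nipple.

```bash
python3 -m inch '[{"grip":0,"dx":0,"dy":0,"dz":-0.5,"rx":0,"ry":0,"rz":0},{"grip":0,"dx":0,"dy":0,"dz":-1,"rx":0,"ry":0,"rz":0},{"grip":0,"dx":0,"dy":0,"dz":-1,"rx":0,"ry":0,"rz":0},{"grip":0,"dx":0,"dy":0,"dz":-1,"rx":0,"ry":0,"rz":0},{"grip":0,"dx":0,"dy":0,"dz":-1,"rx":0,"ry":0,"rz":0},{"grip":0,"dx":0,"dy":0,"dz":-1,"rx":0,"ry":0,"rz":0},{"grip":0,"dx":0,"dy":0,"dz":-1,"rx":0,"ry":0,"rz":0},{"grip":0,"dx":0,"dy":0,"dz":0,"rx":0,"ry":0,"rz":0}]'
cat > tgt.py <<'E'
from h import *
def target(m,root=(.571,-.134,.092),yaw=-10.4,off=.0555,tilt=25,show=True):
    l=np.radians(180+yaw);t=np.radians(tilt)
    n=np.array([np.sin(t)*np.cos(l),np.sin(t)*np.sin(l),np.cos(t)])
    R=Ro.from_euler('xyz',[np.pi,0,l])*Ro.from_rotvec([0,-t,0])
    assert np.allclose(R.as_matrix()[:,2],-n)
    P=np.array(root)+n*(m+off)
    if show: print("target",np.round(P,4)); togo(P,R)
    return P,R,n
E
python3 - <<'E'
from tgt import *
P,R,n=target(.06)
a=cams.snapshot("scene");b=cams.snapshot("top")
save(a,"sc14",(170,100,370,250),4);save(b,"tp14",(360,190,460,290),6)
root=np.array([.571,-.134,.092])
for s,o,k in((a,(170,100),4),(b,(360,190),6)):
    print([np.round((proj(s,p)-o)*k) for p in (root,root+n*.032,root+n*.04,[.571+.06*np.cos(np.radians(79.6)),-.134+.06*np.sin(np.radians(79.6)),.128])])
    for q in("nipple","nipple_tip","post_top"): print(q,[(np.round((np.array(r["pixel"])-o)*k),round(r["score"],2)) for r in spotter.place_of(s,q)][:2])
E
```

```text
time: 18.4
tool_pos: [0.5961, 0.1491, 0.2214]
ee_rot: [-3.139, -0.004, -2.919]
wrist_force: [0.7, 0.7, -4.4]
width: 0.0276
target [ 0.523  -0.1252  0.1967]
t 18.4 pos [0.5961 0.1491 0.2214] rot [-3.139 -0.004 -2.919] F [ 0.7  0.7 -4.4] w 0.0276
units shift [  5.27 -10.05   1.03] turn [ 0.98 -4.97  4.56]
[array([264., 374.]), array([281., 312.]), array([286., 297.]), array([339., 369.])]
nipple [(array([258., 367.]), 0.95)]
nipple_tip [(array([252., 324.]), 0.92)]
post_top [(array([325., 368.]), 0.7), (array([197., 894.]), 0.69)]
[array([358., 337.]), array([366., 362.]), array([369., 368.]), array([197., 282.])]
nipple [(array([361., 346.]), 0.8)]
nipple_tip [(array([371., 369.]), 0.94)]
post_top [(array([209., 285.]), 0.82), (array([-507.,  200.]), 0.28)]
```

View pics/sc14.png

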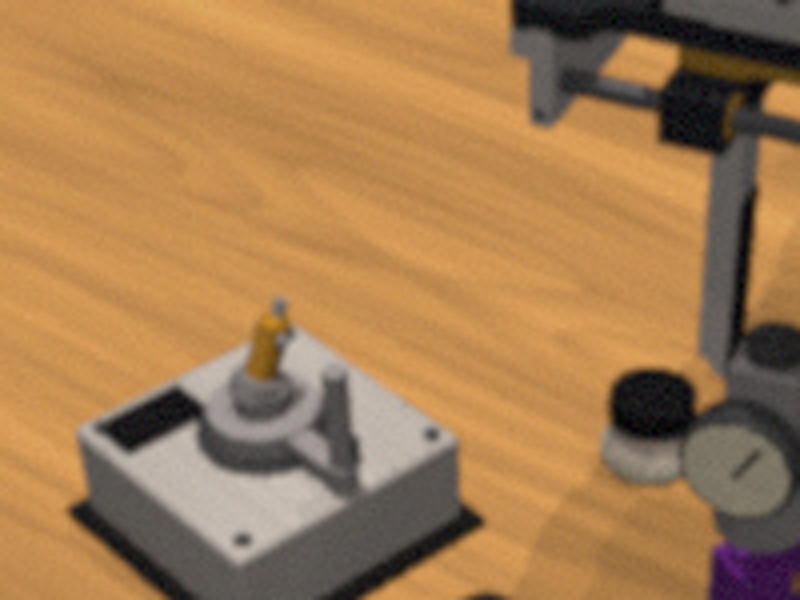

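View pics/tp14.png

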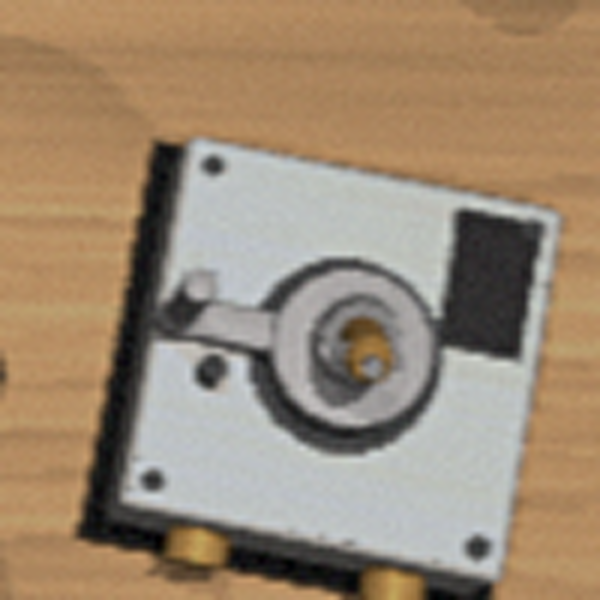

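```bash
python3 - <<'E'
from tgt import *
P,R,n=target(.06,show=False)
a=cams.snapshot("scene");b=cams.snapshot("top")
A=lambda x,y:(170+x/4,100+y/4);B=lambda x,y:(360+x/6,190+y/6)
print("pin",tri([(a,A(280,302)),(b,B(373,366))]),"expect",np.array([.571,-.134,.092])+.04*n)
print("post",tri([(a,A(335,372)),(b,B(200,285))]))
w=cams.snapshot("wrist");save(w,"wr14",(120,60,520,360),2)
E
```

```text
pin (array([ 0.55585189, -0.13315446,  0.12513168]), [array([0.1, 0. ]), array([ 0.1, -0.1])]) expect [ 0.55437299 -0.13094837  0.12825231]
post (array([ 0.58169607, -0.0768802 ,  0.12504782]), [array([0.3, 0.1]), array([ 0.2, -0.1])])
```

View pics/wr14.png

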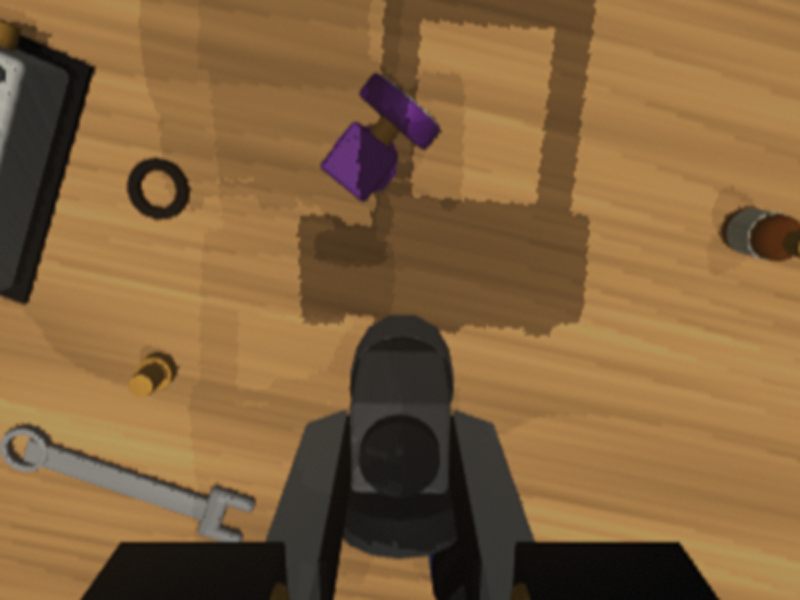

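```bash
python3 -m inch '[{"grip":0,"dx":0.5,"dy":-1,"dz":0,"rx":0,"ry":0,"rz":0},{"grip":0,"dx":0.5,"dy":-1,"dz":0,"rx":0,"ry":0,"rz":0},{"grip":0,"dx":0.5,"dy":-1,"dz":0,"rx":0,"ry":0,"rz":0},{"grip":0,"dx":0.5,"dy":-1,"dz":0,"rx":0,"ry":0,"rz":0},{"grip":0,"dx":0.5,"dy":-1,"dz":0,"rx":0,"ry":0,"rz":0.8},{"grip":0,"dx":0.5,"dy":-1,"dz":0,"rx":0,"ry":0,"rz":0.8},{"grip":0,"dx":0.5,"dy":-1,"dz":0,"rx":0,"ry":0,"rz":0.8},{"grip":0,"dx":0.5,"dy":-1,"dz":0,"rx":0,"ry":0,"rz":0.8},{"grip":0,"dx":0.5,"dy":-0.8,"dz":0,"rx":0,"ry":0,"rz":0.8}]'
python3 - <<'E'
from tgt import *
target(.06,(.571,-.136,.092))
E
```

```text
time: 20.08
tool_pos: [0.5147, -0.0892, 0.2193]
ee_rot: [-3.136, -0.007, 3.008]
wrist_force: [0.5, 0.1, -4.5]
width: 0.0279
target [ 0.523  -0.1272  0.1967]
t 20.07 pos [ 0.5147 -0.0892  0.2193] rot [-3.136 -0.007  3.008] F [ 0.5  0.1 -4.5] w 0.0279
units shift [-0.54 -1.46  0.91] turn [ 0.06 -5.08  0.55]
```

```bash
python3 -m inch '[{"grip":0,"dx":-0.5,"dy":-0.8,"dz":0,"rx":0,"ry":-1,"rz":0.5},{"grip":0,"dx":0,"dy":-0.6,"dz":0,"rx":0,"ry":-1,"rz":0},{"grip":0,"dx":0,"dy":0,"dz":0,"rx":0,"ry":-1,"rz":0},{"grip":0,"dx":0,"dy":0,"dz":0,"rx":0,"ry":-1,"rz":0},{"grip":0,"dx":0,"dy":0,"dz":0,"rx":0,"ry":-1,"rz":0},{"grip":0,"dx":0,"dy":0,"dz":0,"rx":0,"ry":0,"rz":0},{"grip":0,"dx":0,"dy":0,"dz":0,"rx":0,"ry":0,"rz":0}]'
python3 - <<'E'
from tgt import *
target(.06,(.571,-.136,.092))
E
```

```text
time: 20.95
tool_pos: [0.5179, -0.1282, 0.2186]
ee_rot: [-3.136, 0.435, 2.96]
wrist_force: [0.5, 0.4, -3.5]
width: 0.028
target [ 0.523  -0.1272  0.1967]
t 20.95 pos [ 0.5179 -0.1282  0.2186] rot [-3.136  0.435  2.96 ] F [ 0.5  0.4 -3.5] w 0.028
units shift [0.19 0.08 0.88] turn [-0.06 -0.01  0.  ]
```

Orientation is set. I'll correct sideways, then look before approaching.

```bash
python3 -m inch '[{"grip":0,"dx":0.19,"dy":0.05,"dz":0.4,"rx":-0.06,"ry":0,"rz":0},{"grip":0,"dx":0,"dy":0,"dz":0.3,"rx":0,"ry":0,"rz":0},{"grip":0,"dx":0,"dy":0,"dz":0,"rx":0,"ry":0,"rz":0}]'
python3 - <<'E'
from tgt import *
root=np.array((.571,-.136,.092))
P,R,n=target(.06,root)
w=cams.snapshot("wrist");a=cams.snapshot("scene");b=cams.snapshot("top")
save(w,"wr15",(170,60,470,285),2.6);save(a,"sc15",(170,100,320,250),4)
o=robot.get_obs();RR=Rm(o["ee_rot"]);m=o["tool_pos"]+RR@[0,0,.0555]
for s,f,k in((w,(170,60),2.6),(a,(170,100),4)):
    print("mouth",np.round((proj(s,m)-f)*k),"root,pin",[np.round((proj(s,root+n*t)-f)*k) for t in(0,.032,.04)])
E
```

```text
time: 21.32
tool_pos: [0.5224, -0.1276, 0.1993]
ee_rot: [3.141, 0.432, 2.961]
wrist_force: [0.1, 0.1, -3.9]
width: 0.0276
target [ 0.523  -0.1272  0.1967]
t 21.32 pos [ 0.5224 -0.1276  0.1993] rot [3.141 0.432 2.961] F [ 0.1  0.1 -3.9] w 0.0276
units shift [0.03 0.02 0.1 ] turn [ 0.01 -0.04  0.01]
mouth [390. 478.] root,pin [array([392., 420.]), array([392., 444.]), array([392., 451.])]
mouth [293. 248.] root,pin [array([261., 372.]), array([278., 311.]), array([282., 295.])]
```

View pics/wr15.png

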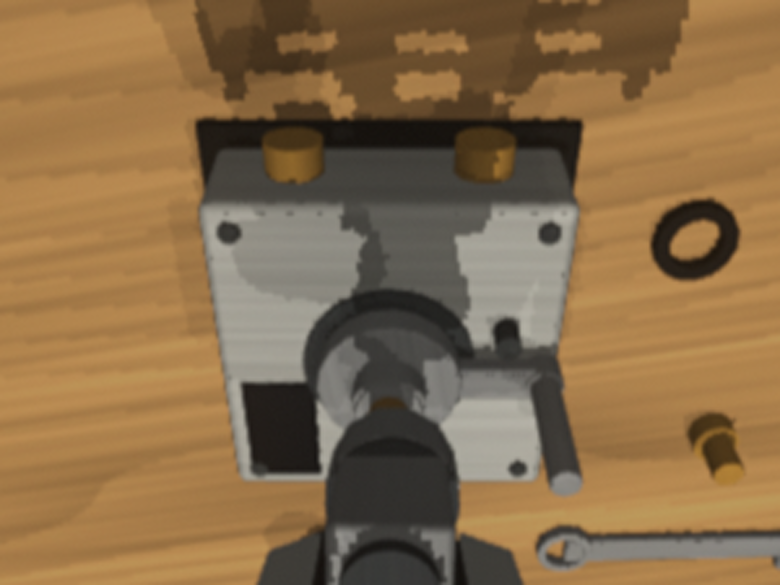

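View pics/sc15.png

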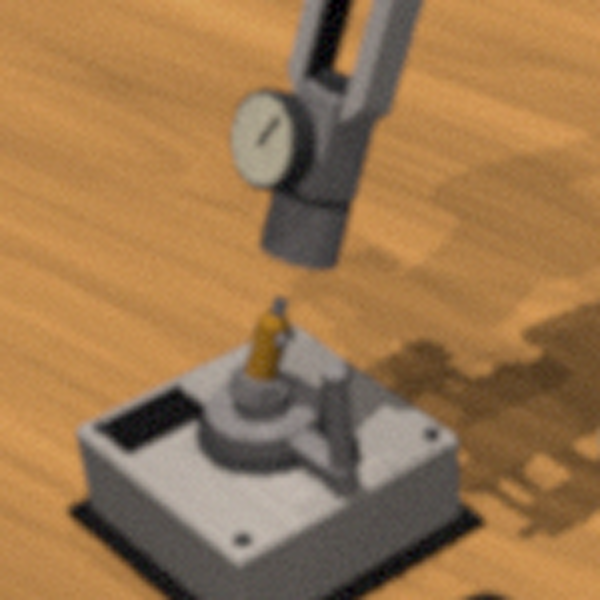

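```bash
python3 - <<'E'
from tgt import *
b=cams.snapshot("top");save(b,"tp16",(350,180,470,300),5)
a=cams.snapshot("scene");save(a,"sc16",(215,110,275,210),8)
o=robot.get_obs();RR=Rm(o["ee_rot"]);t=o["tool_pos"]
print(np.round(t,4),np.round(o["qvel"],3))
pts={"mouth":[0,0,.0555],"sq_top_cap":[0,0,-.0295],"dial":[-.031,0,.0015],"dialface":[-.038,0,.0015]}
for k,v in pts.items(): print(k,np.round((proj(a,t+RR@v)-[215,110])*8),np.round((proj(b,t+RR@v)-[350,180])*5))
for q in("gauge","gauge_grip","gauge_bore"): print(q,[(np.round((np.array(r["pixel"])-[215,110])*8),round(r["score"],2)) for r in spotter.place_of(a,q)][:3])
E
```

```text
[ 0.5226 -0.1278  0.201 ] [-0.001 -0.005  0.002  0.     0.    -0.001]
mouth [225. 414.] [371. 371.]
sq_top_cap [325.  60.] [395. 436.]
dial [183. 183.] [406. 330.]
dialface [158. 181.] [411. 312.]
gauge [(array([1118., 1259.]), 0.74), (array([  40., 1706.]), 0.74), (array([252., 426.]), 0.64)]
gauge_grip [(array([281., 198.]), 0.95), (array([1122., 1126.]), 0.7)]
gauge_bore [(array([1134., 1259.]), 0.92), (array([244., 340.]), 0.57), (array([2086., 1715.]), 0.26)]
```

View pics/sc16.png

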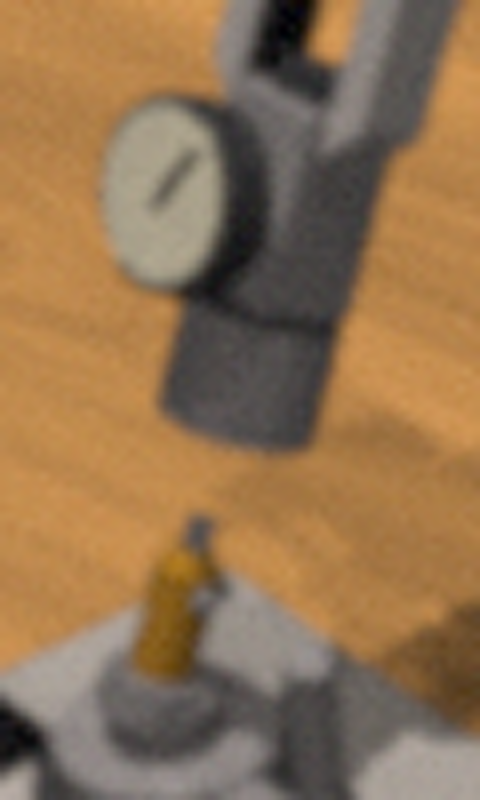

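View pics/tp16.png

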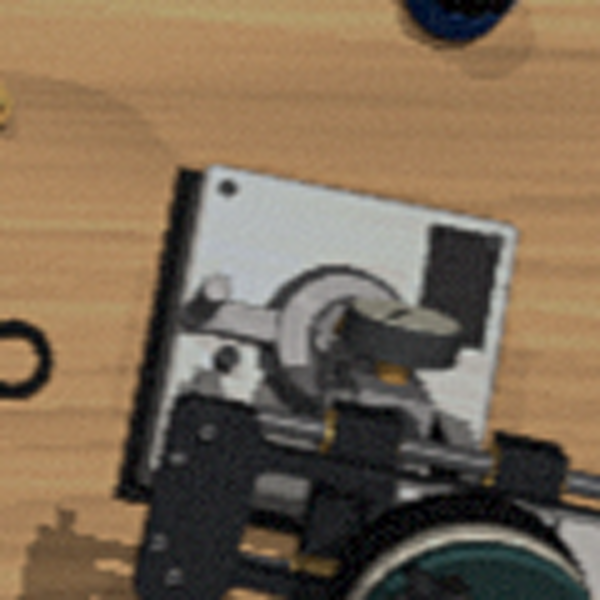

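The wrist view shows the gauge square and centred over the nipple, with the coupler at col 393 and the nipple at col 390. The scene view puts the mouth about 2–4 mm to the right, which is within the flare. I'll make a small correction and approach.

```bash
python3 -m inch '[{"grip":0,"dx":-0.03,"dy":-0.06,"dz":0.3,"rx":0,"ry":0,"rz":0},{"grip":0,"dx":0,"dy":0,"dz":0.3,"rx":0,"ry":0,"rz":0},{"grip":0,"dx":0,"dy":0,"dz":0.3,"rx":0,"ry":0,"rz":0},{"grip":0,"dx":0,"dy":0,"dz":0,"rx":0,"ry":0,"rz":0}]'
python3 - <<'E'
from tgt import *
root=np.array((.571,-.136,.092))
target(.0,root)
a=cams.snapshot("scene");save(a,"sc17",(215,110,275,210),6)
E
```

```text
time: 22.22
tool_pos: [0.5326, -0.1313, 0.179]
ee_rot: [3.142, 0.435, 2.961]
wrist_force: [0.4, -0.1, -4.6]
width: 0.0276
target [ 0.5479 -0.1318  0.1423]
t 22.23 pos [ 0.5326 -0.1313  0.179 ] rot [3.142 0.435 2.961] F [ 0.4 -0.1 -4.6] w 0.0276
units shift [0.07 0.09 1.59] turn [ 0.   -0.02  0.01]
```

View pics/sc17.png

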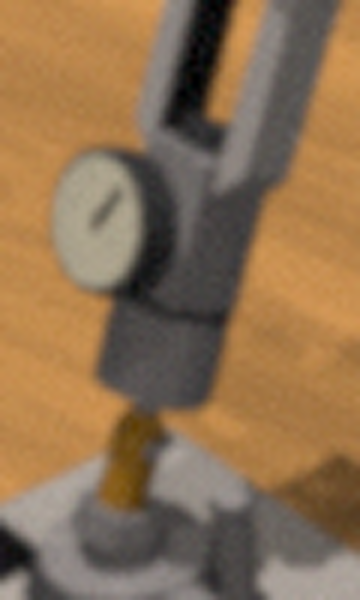

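The pin is entering the mouth at crop (150,405). I'll continue gently and watch the force.

```bash
python3 -m inch '[{"grip":0,"dx":0,"dy":0,"dz":0.25,"rx":0,"ry":0,"rz":0},{"grip":0,"dx":0,"dy":0,"dz":0.25,"rx":0,"ry":0,"rz":0}]'
python3 - <<'E'
from tgt import *
target(.0,np.array((.571,-.136,.092)))
E
python3 -m inch '[{"grip":0,"dx":0,"dy":0,"dz":0.2,"rx":0,"ry":0,"rz":0},{"grip":0,"dx":0,"dy":0,"dz":0,"rx":0,"ry":0,"rz":0}]'
python3 - <<'E'
from tgt import *
target(.0,np.array((.571,-.136,.092)))
a=cams.snapshot("scene");save(a,"sc18",(215,110,275,210),6)
a=cams.snapshot("wrist");save(a,"wr18",(170,60,470,285),2.6)
E
```

```text
time: 22.52
tool_pos: [0.5387, -0.1326, 0.1688]
ee_rot: [-3.141, 0.438, 2.961]
wrist_force: [-0.7, 0.8, -3.9]
width: 0.0276
target [ 0.5479 -0.1318  0.1423]
t 22.52 pos [ 0.5387 -0.1326  0.1688] rot [-3.141  0.438  2.961] F [-0.7  0.8 -3.9] w 0.0276
units shift [0.13 0.1  1.11] turn [-0.    0.01  0.01]
time: 22.78
tool_pos: [0.5407, -0.1328, 0.1628]
ee_rot: [-3.141, 0.436, 2.961]
wrist_force: [0.0, 0.2, -3.9]
width: 0.0274
target [ 0.5479 -0.1318  0.1423]
t 22.77 pos [ 0.5407 -0.1328  0.1628] rot [-3.141  0.436  2.961] F [ 0.   0.2 -3.9] w 0.0274
units shift [0.09 0.09 0.86] turn [ 0.   -0.    0.01]
```

View pics/sc18.png

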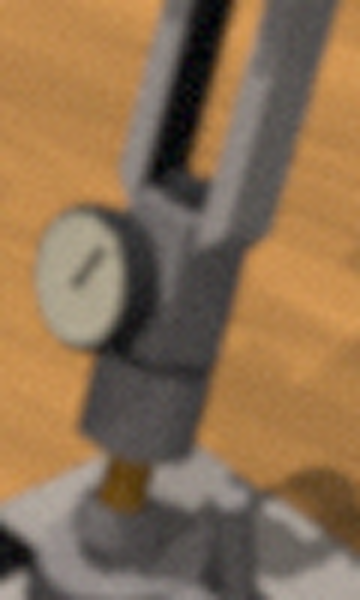

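View pics/wr18.png

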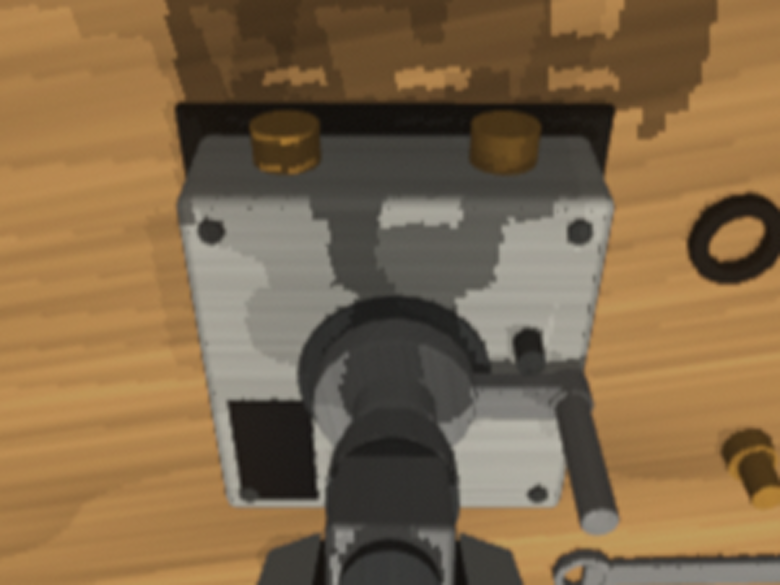

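The nipple is inside the bore entry with no side force, and mouth-to-root is about 21 mm. Now I'll press.

```bash
python3 -m inch '[{"grip":0,"dx":0,"dy":0,"dz":0.2,"rx":0,"ry":0,"rz":0},{"grip":0,"dx":0,"dy":0,"dz":0.2,"rx":0,"ry":0,"rz":0}]'
python3 - <<'E'
from tgt import *
target(.0,np.array((.571,-.136,.092)))
E
python3 -m inch '[{"grip":0,"dx":0,"dy":0,"dz":0.3,"rx":0,"ry":0,"rz":0}]'
python3 - <<'E'
from tgt import *
P,R,n=target(.0,np.array((.571,-.136,.092)))
print("axial",n@(robot.get_obs()["wrist_force"]))
E
```

```text
time: 23.12
tool_pos: [0.5464, -0.1338, 0.159]
ee_rot: [-3.141, 0.443, 2.962]
wrist_force: [-3.1, 1.2, 1.8]
width: 0.0275
target [ 0.5479 -0.1318  0.1423]
t 23.12 pos [ 0.5464 -0.1338  0.159 ] rot [-3.141  0.443  2.962] F [-3.1  1.2  1.8] w 0.0275
units shift [0.24 0.09 0.62] turn [-0.    0.07  0.02]
time: 23.25
tool_pos: [0.5498, -0.1342, 0.1532]
ee_rot: [-3.141, 0.444, 2.962]
wrist_force: [-5.6, 0.8, 1.5]
width: 0.0275
target [ 0.5479 -0.1318  0.1423]
t 23.25 pos [ 0.5498 -0.1342  0.1532] rot [-3.141  0.444  2.962] F [-5.6  0.8  1.5] w 0.0275
units shift [0.27 0.08 0.36] turn [-0.    0.09  0.02]
axial 3.7538409774259502
```

The TCP drifted about 6 mm along tool -x. I'll correct that before pressing further.

```bash
python3 -m inch '[{"grip":0,"dx":0.15,"dy":0.04,"dz":0,"rx":0,"ry":0.05,"rz":0},{"grip":0,"dx":0.15,"dy":0.04,"dz":0,"rx":0,"ry":0,"rz":0}]'
python3 - <<'E'
from tgt import *
P,R,n=target(.0,np.array((.571,-.136,.092)))
o=robot.get_obs();print("axial",n@o["wrist_force"],"tool F",Rm(o["ee_rot"]).T@o["wrist_force"],o["wrist_torque"])
a=cams.snapshot("scene");save(a,"sc19",(215,110,275,210),6)
a=cams.snapshot("wrist");save(a,"wr19",(170,60,470,285),2.6)
E
```

```text
time: 23.5
tool_pos: [0.5466, -0.1331, 0.1532]
ee_rot: [-3.137, 0.449, 2.962]
wrist_force: [3.6, -2.1, -1.7]
width: 0.0276
target [ 0.5479 -0.1318  0.1423]
t 23.5 pos [ 0.5466 -0.1331  0.1532] rot [-3.137  0.449  2.962] F [ 3.6 -2.1 -1.7] w 0.0276
units shift [0.15 0.06 0.41] turn [-0.04  0.15  0.02]
axial -3.215110445965708 tool F [-2.83077789 -1.44237166  3.25800167] [-0.41397326 -0.64629011 -0.16450433]
```

View pics/sc19.png

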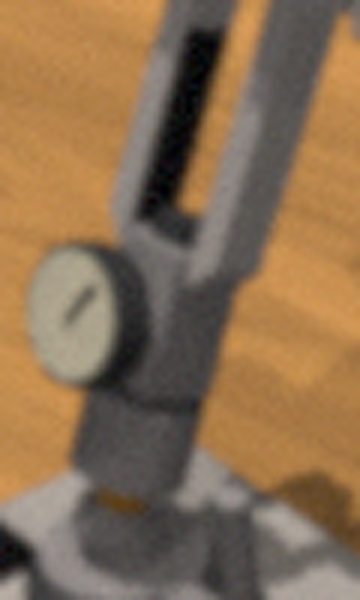

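View pics/wr19.png

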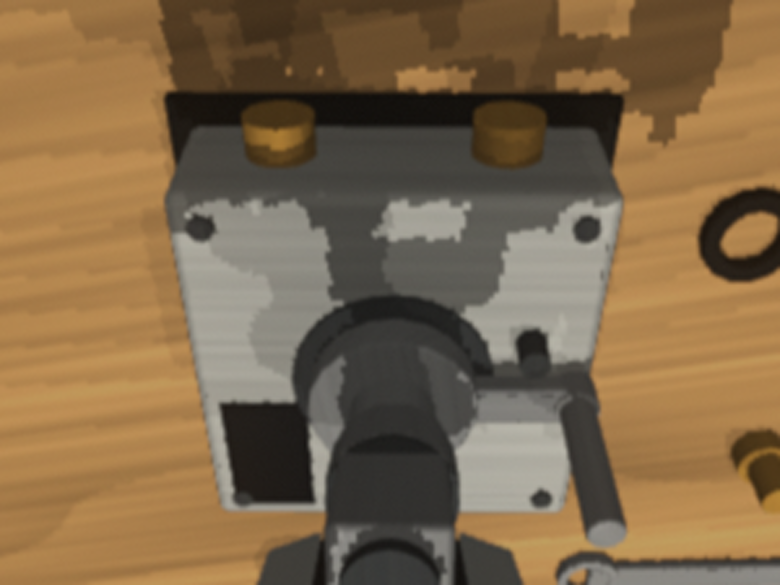

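```bash
python3 -m inch '[{"grip":0,"dx":0.05,"dy":0.02,"dz":0.25,"rx":0,"ry":0.1,"rz":0},{"grip":0,"dx":0.05,"dy":0.02,"dz":0.25,"rx":0,"ry":0.05,"rz":0}]'
cat > st.py <<'E'
from tgt import *
P,R,n=target(.004,np.array((.573,-.136,.092)))
o=robot.get_obs();print("axial",round(float(n@o["wrist_force"]),1),"tool F",np.round(Rm(o["ee_rot"]).T@o["wrist_force"],1),np.round(o["wrist_torque"],2))
E
python3 st.py
```

```text
time: 23.85
tool_pos: [0.5523, -0.1339, 0.1481]
ee_rot: [-3.134, 0.446, 2.963]
wrist_force: [-12.2, 3.8, 23.2]
width: 0.0275
target [ 0.5483 -0.1315  0.1459]
t 23.85 pos [ 0.5523 -0.1339  0.1481] rot [-3.134  0.446  2.963] F [-12.2   3.8  23.2] w 0.0275
units shift [0.2  0.07 0.  ] turn [-0.07  0.11  0.03]
axial 26.4 tool F [  1.4   1.4 -26.4] [ 0.22  0.48 -0.03]
```

```bash
python3 -m inch '[{"grip":0,"dx":0.03,"dy":0.02,"dz":0.25,"rx":0,"ry":0.05,"rz":0},{"grip":0,"dx":0.03,"dy":0,"dz":0.25,"rx":0,"ry":0.05,"rz":0}]'
python3 st.py
python3 - <<'E'
from tgt import *
a=cams.snapshot("scene");save(a,"sc20",(205,130,275,230),6)
w=cams.snapshot("wrist");save(w,"wr20",(170,60,470,285),2.6)
for q in("gauge_bore","nipple","gauge","gauge_grip"): print(q,[(np.round((np.array(r["pixel"])-[205,130])*6),round(r["score"],2)) for r in spotter.place_of(a,q)][:3])
E
```

```text
time: 24.1
tool_pos: [0.56, -0.1351, 0.1495]
ee_rot: [-3.132, 0.453, 2.965]
wrist_force: [-11.6, 3.3, 19.2]
width: 0.0277
target [ 0.5483 -0.1315  0.1459]
t 24.1 pos [ 0.56   -0.1351  0.1495] rot [-3.132  0.453  2.965] F [-11.6   3.3  19.2] w 0.0277
units shift [ 0.5   0.06 -0.09] turn [-0.09  0.19  0.05]
axial 22.5 tool F [  2.4   1.  -22.5] [0.41 0.69 0.02]
gauge_bore [(array([898., 833.]), 0.8), (array([191., 329.]), 0.78)]
nipple [(array([182., 367.]), 0.82), (array([190., 229.]), 0.37)]
gauge [(array([191., 373.]), 0.8), (array([911., 824.]), 0.79), (array([503., 760.]), 0.17)]
gauge_grip [(array([202., 207.]), 0.84), (array([913., 725.]), 0.77)]
```

View pics/sc20.png

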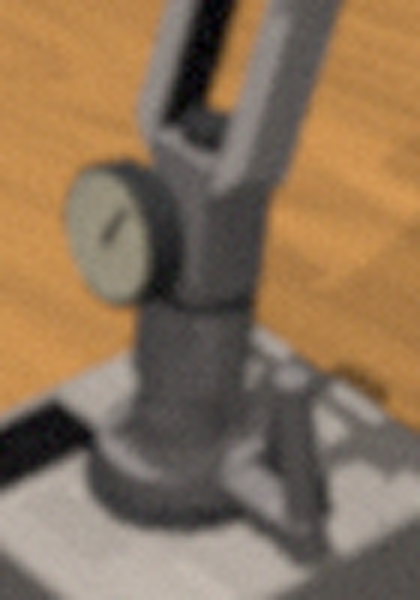

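View pics/wr20.png

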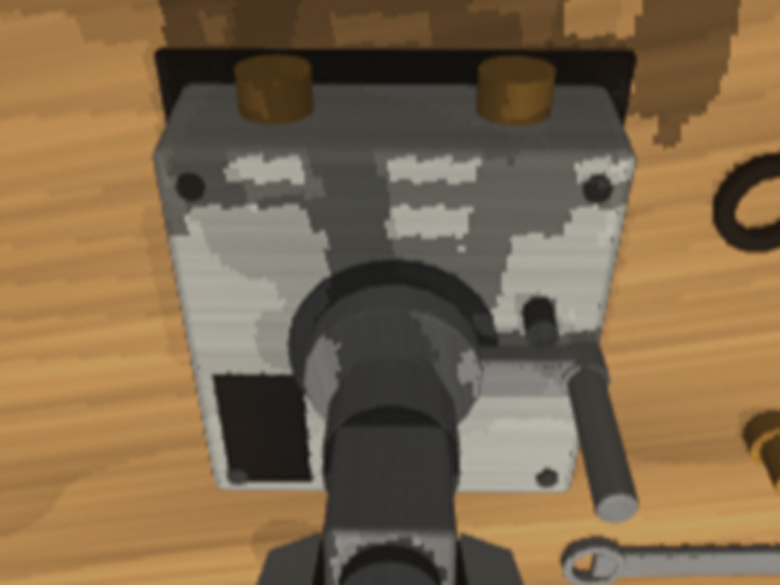

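The press made the TCP slide about 12 mm along tool -x, because the arm gives way sideways, so the gauge is now leaning on the nipple. I'll restore the sideways position first and then judge the depth.

```bash
python3 -m inch '[{"grip":0,"dx":0.25,"dy":0.03,"dz":0,"rx":-0.05,"ry":0.1,"rz":0},{"grip":0,"dx":0.2,"dy":0.03,"dz":0,"rx":-0.04,"ry":0.1,"rz":0}]'
python3 st.py
python3 -m inch '[{"grip":0,"dx":0.1,"dy":0,"dz":0,"rx":0,"ry":0,"rz":0},{"grip":0,"dx":0,"dy":0,"dz":0,"rx":0,"ry":0,"rz":0}]'
python3 st.py
```

```text
time: 24.65
tool_pos: [0.5562, -0.1341, 0.1543]
ee_rot: [-3.135, 0.455, 2.966]
wrist_force: [3.7, -2.8, 2.4]
width: 0.0276
target [ 0.5483 -0.1315  0.1459]
t 24.65 pos [ 0.5562 -0.1341  0.1543] rot [-3.135  0.455  2.966] F [ 3.7 -2.8  2.4] w 0.0276
units shift [0.44 0.05 0.15] turn [-0.04  0.21  0.07]
axial 0.4 tool F [-4.8 -2.1 -0.3] [-0.52 -0.92 -0.14]
time: 24.9
tool_pos: [0.5556, -0.134, 0.1547]
ee_rot: [-3.135, 0.459, 2.966]
wrist_force: [1.7, -1.5, 1.5]
width: 0.027
target [ 0.5483 -0.1315  0.1459]
t 24.9 pos [ 0.5556 -0.134   0.1547] rot [-3.135  0.459  2.966] F [ 1.7 -1.5  1.5] w 0.027
units shift [0.43 0.05 0.18] turn [-0.04  0.26  0.06]
axial 0.5 tool F [-2.4 -1.2 -0.5] [-0.25 -0.53 -0.06]
```

The wrist view shows the gauge has pivoted about 7° in the jaws, with its mouth towards tool +x, so it sits skewed on the nipple. I'll rotate the hand about the mouth to square it.

```bash
python3 -m inch '[{"grip":0,"dx":0.2,"dy":0.02,"dz":0,"rx":0,"ry":-0.6,"rz":0},{"grip":0,"dx":0.2,"dy":0.02,"dz":0,"rx":0,"ry":-0.6,"rz":0},{"grip":0,"dx":0.1,"dy":0,"dz":0,"rx":0,"ry":-0.4,"rz":0}]'
python3 st.py
python3 - <<'E'
from tgt import *
a=cams.snapshot("scene");save(a,"sc21",(205,130,275,230),6)
w=cams.snapshot("wrist");save(w,"wr21",(170,60,470,285),2.6)
E
```

```text
time: 25.28
tool_pos: [0.5481, -0.1323, 0.1518]
ee_rot: [-3.133, 0.611, 2.968]
wrist_force: [1.8, -0.1, 3.7]
width: 0.0275
target [ 0.5483 -0.1315  0.1459]
t 25.27 pos [ 0.5481 -0.1323  0.1518] rot [-3.133  0.611  2.968] F [ 1.8 -0.1  3.7] w 0.0275
units shift [0.13 0.04 0.19] turn [-0.05  2.    0.07]
axial 2.6 tool F [-3.6  0.2 -2. ] [-0.06 -0.6  -0.05]
```

View pics/sc21.png

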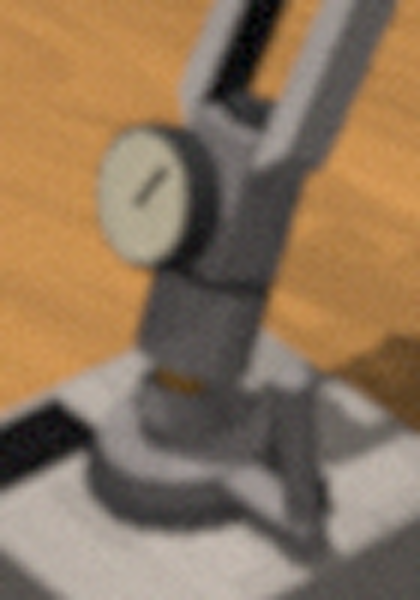

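View pics/wr21.png

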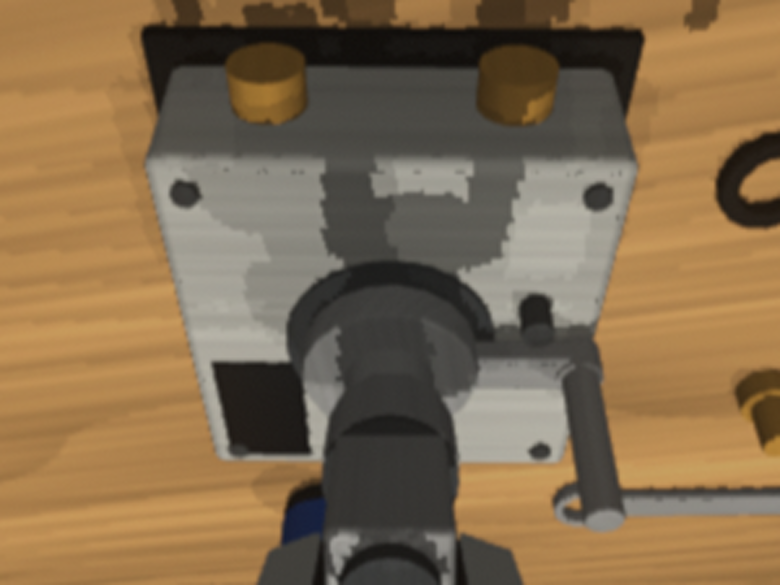

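The gauge is now in line with the nipple, with brass just visible at crop (180,383), but it does not look snapped. I'll press again with sideways compensation, in short steps.

```bash
cat > st.py <<'E'
from tgt import *
def st():
    root=np.array((.573,-.136,.092));_,_,n=target(0,show=False)
    o=robot.get_obs();R=Rm(o["ee_rot"]);d=o["tool_pos"]-root
    ux=np.array([np.cos(np.radians(169.6))*np.cos(np.radians(25)),np.sin(np.radians(169.6))*np.cos(np.radians(25)),-np.sin(np.radians(25))])
    uy=np.cross(-n,ux)
    F=o["wrist_force"]
    print("t %.2f m_est %.1f  lat x' %.1f y' %.1f mm  tilt %.1f  F axial %.1f x' %.1f y' %.1f  -n in tool %s"%(o["time"],(d@n-.0555)*1e3,d@ux*1e3,d@uy*1e3,np.degrees(np.arccos(-R[2,2])),F@n,F@ux,F@uy,np.round(R.T@-n,2)),"T",np.round(o["wrist_torque"],2),"w",round(float(o["width"]),4))
st()
E
python3 st.py
python3 -m inch '[{"grip":0,"dx":0.08,"dy":0,"dz":0.2,"rx":0,"ry":0,"rz":0}]'
python3 st.py
python3 -m inch '[{"grip":0,"dx":0.1,"dy":0,"dz":0.25,"rx":0,"ry":0,"rz":0}]'
python3 st.py
```

```text
t 25.38 m_est 9.1  lat x' -1.4 y' -0.8 mm  tilt 34.8  F axial 3.2 x' -2.6 y' -0.4  -n in tool [0.17 0.   0.99] T [-0.23 -0.55 -0.11] w 0.0275
time: 25.5
tool_pos: [0.5491, -0.1324, 0.1476]
ee_rot: [-3.133, 0.61, 2.968]
wrist_force: [-3.6, 0.3, 9.9]
width: 0.0275
t 25.50 m_est 5.1  lat x' -1.6 y' -0.8 mm  tilt 35.0  F axial 10.5 x' -1.0 y' -0.4  -n in tool [0.17 0.01 0.98] T [-0.09 -0.53 -0.05] w 0.0275
time: 25.62
tool_pos: [0.5522, -0.133, 0.1468]
ee_rot: [-3.132, 0.616, 2.969]
wrist_force: [-23.2, 6.3, 32.1]
width: 0.0276
t 25.62 m_est 3.1  lat x' -4.1 y' -0.8 mm  tilt 35.3  F axial 39.2 x' 8.2 y' 2.0  -n in tool [0.18 0.01 0.98] T [0.47 0.47 0.19] w 0.0276
```

The force rose to 14 N over 6 mm and then hit a hard stop, which matches pin travel to fully home. I'll ease off with a light pull to confirm the catches hold, then press again with less force.

```bash

python3 -m inch '[{"grip":0,"dx":0.08,"dy":0.02,"dz":-0.1,"rx":0,"ry":0,"rz":0}]'
python3 st.py
python3 -m inch '[{"grip":0,"dx":0.03,"dy":0,"dz":-0.15,"rx":0,"ry":0,"rz":0}]'
python3 st.py
python3 -m inch '[{"grip":0,"dx":0,"dy":0,"dz":-0.12,"rx":0,"ry":0,"rz":0},{"grip":0,"dx":0,"dy":0,"dz":-0.05,"rx":0,"ry":0,"rz":0}]'
python3 st.py
```

```text
time: 25.75
tool_pos: [0.5499, -0.1323, 0.1499]
ee_rot: [-3.131, 0.617, 2.97]
wrist_force: [-0.5, -1.9, 4.5]
width: 0.0276
t 25.75 m_est 6.9  lat x' -3.3 y' -0.6 mm  tilt 35.4  F axial 4.1 x' -1.8 y' -2.0  -n in tool [0.18 0.01 0.98] T [-0.4  -0.23 -0.27] w 0.0276
time: 25.88
tool_pos: [0.547, -0.1318, 0.152]
ee_rot: [-3.13, 0.616, 2.971]
wrist_force: [7.7, -3.4, -6.4]
width: 0.0278
t 25.88 m_est 10.0  lat x' -1.5 y' -0.6 mm  tilt 35.3  F axial -9.3 x' -4.7 y' -1.9  -n in tool [0.18 0.01 0.98] T [-0.3  -0.49 -0.09] w 0.0278
time: 26.12
tool_pos: [0.5436, -0.1309, 0.1519]
ee_rot: [-3.132, 0.609, 2.97]
wrist_force: [3.1, -2.2, 0.9]
width: 0.028
t 26.12 m_est 11.4  lat x' 1.7 y' -0.3 mm  tilt 34.9  F axial -0.6 x' -3.5 y' -1.6  -n in tool [0.17 0.01 0.99] T [-0.32 -0.72 -0.15] w 0.028
```

```bash
python3 - <<'E'
from st import *
a=cams.snapshot("scene");save(a,"sc22",(205,130,275,230),6)
w=cams.snapshot("wrist");save(w,"wr22",(220,160,420,285),4)
E
```

```text
t 26.12 m_est 11.4  lat x' 1.7 y' -0.3 mm  tilt 34.9  F axial -0.6 x' -3.5 y' -1.6  -n in tool [0.17 0.01 0.99] T [-0.32 -0.72 -0.15] w 0.028
```

View pics/sc22.png

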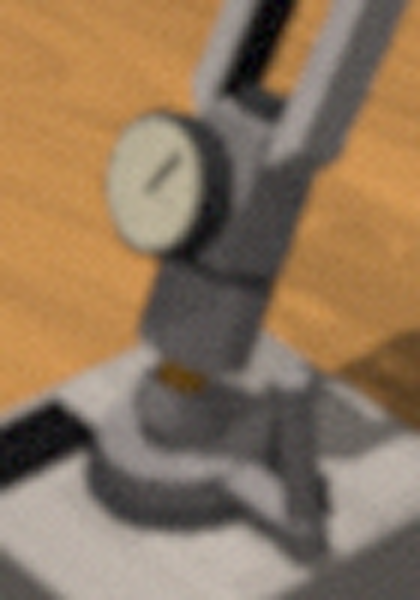

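View pics/wr22.png

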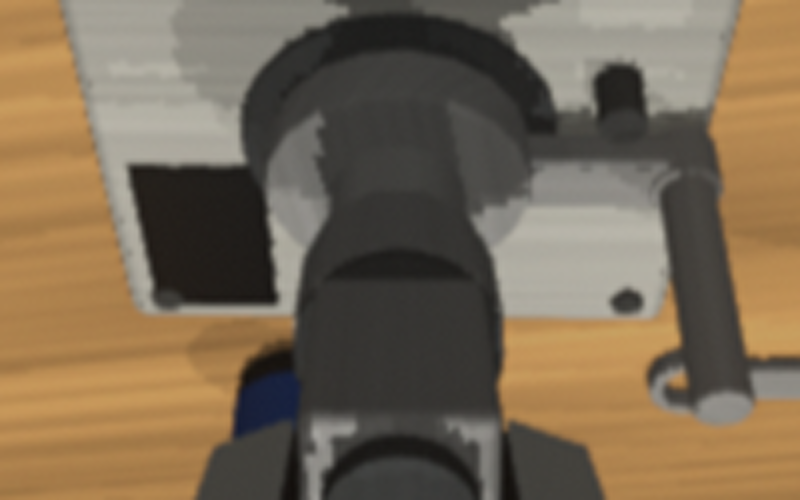

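```bash
cat > ov.py <<'E'
from tgt import *
import sys
def ov(name,ms):
    a=cams.snapshot("scene");f=a["frame"][130:230,205:275];k=8
    im=cv2.cvtColor(cv2.resize(f,None,fx=k,fy=k,interpolation=cv2.INTER_CUBIC),cv2.COLOR_RGB2BGR)
    ims=[im.copy()]
    for m,c in ms:
        _,_,n=target(0,show=False);root=np.array((.571,-.135,.092))
        u=np.cross(n,[0,0,1]);u/=np.linalg.norm(u);v=np.cross(n,u)
        pts=[]
        i2=im.copy()
        for h in (0,.032):
          p=np.array([(proj(a,root+n*(m+h)+.018*(np.cos(t)*u+np.sin(t)*v))+[-.5,1.5]-[205,130])*k for t in np.linspace(0,2*np.pi,40)])
          cv2.polylines(i2,[p.astype(np.int32)],True,c,1)
        ims.append(i2)
    o=np.hstack(ims)[200:640];cv2.imwrite("pics/%s.png"%name,cv2.resize(o,(800,int(o.shape[0]*800/o.shape[1]))) if o.shape[1]>800 else o)
ov(sys.argv[1],[(float(x)/1000,(0,0,255)) for x in sys.argv[2:]])
E
python3 ov.py ov22a 6; python3 ov.py ov22b 10
```

```text
(no output)
```

View pics/ov22a.png

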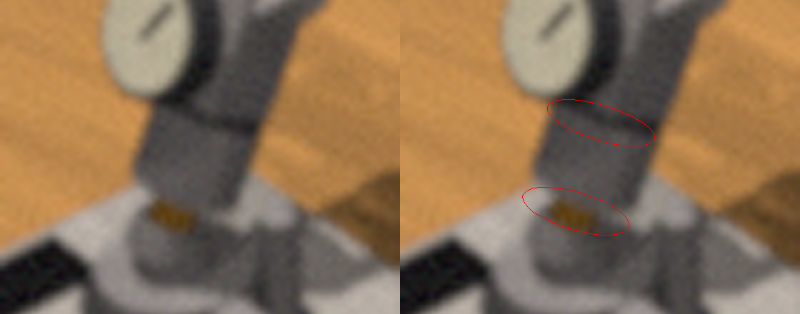

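View pics/ov22b.png

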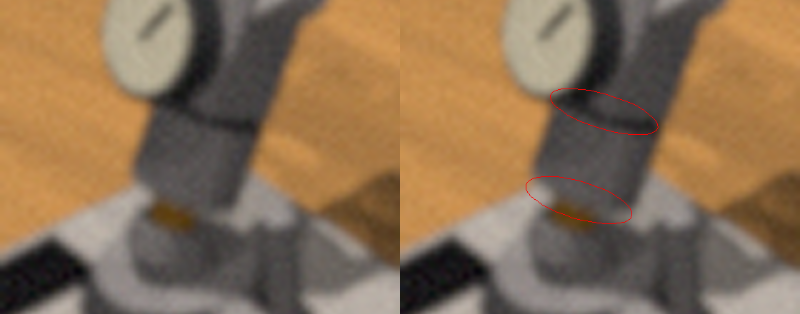

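The pin geometry fits: the snapped rest position is about 10 mm mouth-to-root and home is 4 mm. At 39 N I was home, but my pull test may have unseated it, since the overlay now suggests about 12 mm. I'll press again in fine steps without a pull, watching force against depth.

```bash

for i in 1; do python3 -m inch '[{"grip":0,"dx":0.03,"dy":0,"dz":0.12,"rx":0,"ry":0,"rz":0}]' >/dev/null; python3 st.py; done
python3 -m inch '[{"grip":0,"dx":0.04,"dy":0,"dz":0.12,"rx":0,"ry":0,"rz":0}]' >/dev/null; python3 st.py
python3 -m inch '[{"grip":0,"dx":0.05,"dy":0,"dz":0.15,"rx":0,"ry":0,"rz":0}]' >/dev/null; python3 st.py
python3 -m inch '[{"grip":0,"dx":0.06,"dy":0,"dz":0.15,"rx":0,"ry":0,"rz":0}]' >/dev/null; python3 st.py
```

```text
t 26.45 m_est 8.9  lat x' 1.6 y' -0.4 mm  tilt 34.9  F axial 5.1 x' -1.4 y' 0.0  -n in tool [0.17 0.01 0.99] T [-0.07 -0.51 -0.05] w 0.0276
t 26.57 m_est 6.6  lat x' 1.3 y' -0.4 mm  tilt 35.0  F axial 7.4 x' -0.0 y' -1.0  -n in tool [0.17 0.01 0.98] T [-0.09 -0.21 -0.07] w 0.0278
t 26.70 m_est 4.1  lat x' 1.0 y' -0.3 mm  tilt 35.1  F axial 14.1 x' 1.5 y' -0.5  -n in tool [0.18 0.01 0.98] T [-0.11  0.02 -0.09] w 0.0278
t 26.82 m_est 3.2  lat x' -0.2 y' -0.4 mm  tilt 35.3  F axial 29.5 x' 7.9 y' 0.3  -n in tool [0.18 0.01 0.98] T [ 0.15  0.8  -0.06] w 0.0276
```

```bash
python3 ov.py ov23a 4; python3 ov.py ov23b 8; python3 st.py; python3 - <<'E'
from st import *
w=cams.snapshot("wrist");save(w,"wr23",(220,160,420,285),4);st()
E
```

```text
t 26.93 m_est 3.3  lat x' -0.0 y' -0.4 mm  tilt 35.2  F axial 19.4 x' 4.9 y' -1.2  -n in tool [0.18 0.01 0.98] T [ 0.07  0.49 -0.03] w 0.0276
t 26.93 m_est 3.3  lat x' -0.0 y' -0.4 mm  tilt 35.2  F axial 19.4 x' 4.9 y' -1.2  -n in tool [0.18 0.01 0.98] T [ 0.07  0.49 -0.03] w 0.0276
t 26.98 m_est 3.3  lat x' -0.0 y' -0.4 mm  tilt 35.2  F axial 19.6 x' 5.3 y' -0.1  -n in tool [0.18 0.01 0.98] T [ 0.02  0.45 -0.08] w 0.0274
```

View pics/ov23a.png

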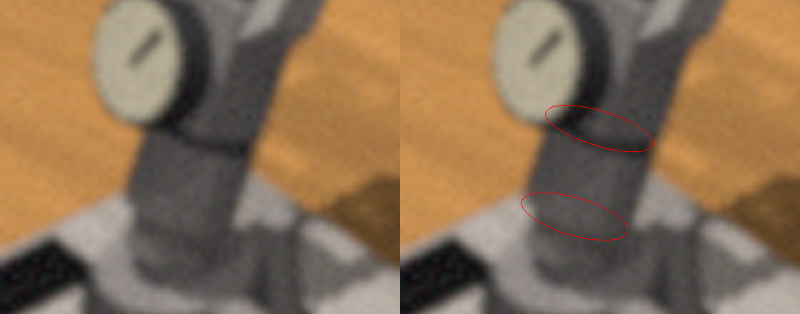

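View pics/ov23b.png

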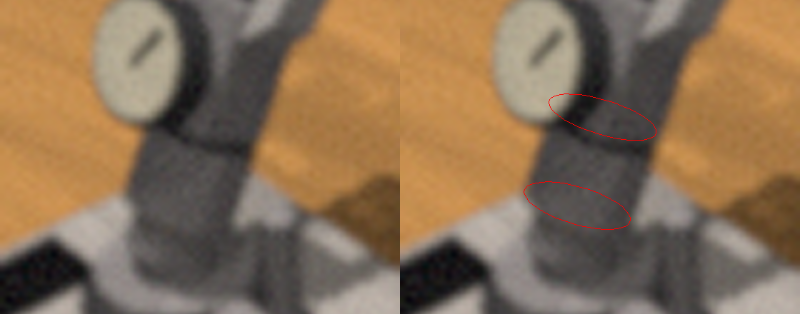

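View pics/wr23.png

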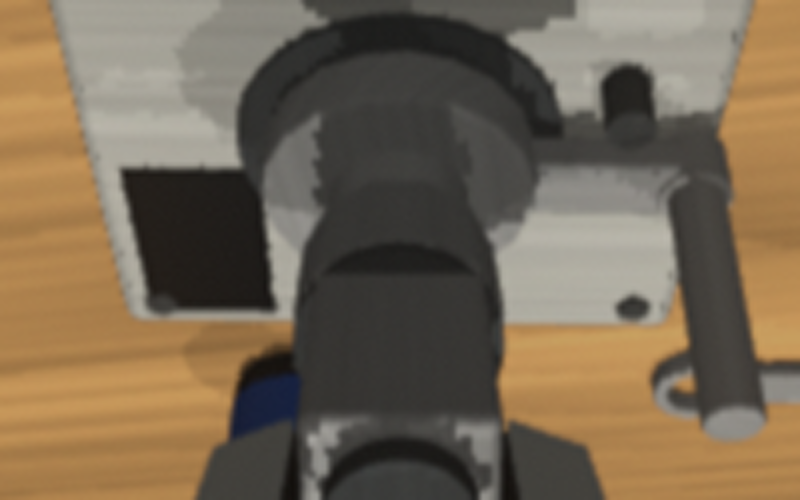

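The overlay for 4 mm matches, no brass is visible, and the press is steady at about 20 N measured, or 23 N allowing for the gauge's weight, against 14.4 N for the spring. One last look at the whole scene, then I'll hand in.

```bash
python3 - <<'E'
from st import *
a=cams.snapshot("scene");save(a,"sc24");st()
E
```

```text
t 26.98 m_est 3.3  lat x' -0.0 y' -0.4 mm  tilt 35.2  F axial 19.6 x' 5.3 y' -0.1  -n in tool [0.18 0.01 0.98] T [ 0.02  0.45 -0.08] w 0.0274
t 27.02 m_est 3.3  lat x' -0.0 y' -0.4 mm  tilt 35.3  F axial 19.9 x' 4.1 y' 0.0  -n in tool [0.18 0.01 0.98] T [ 0.07  0.46 -0.02] w 0.0274
```

View pics/sc24.png

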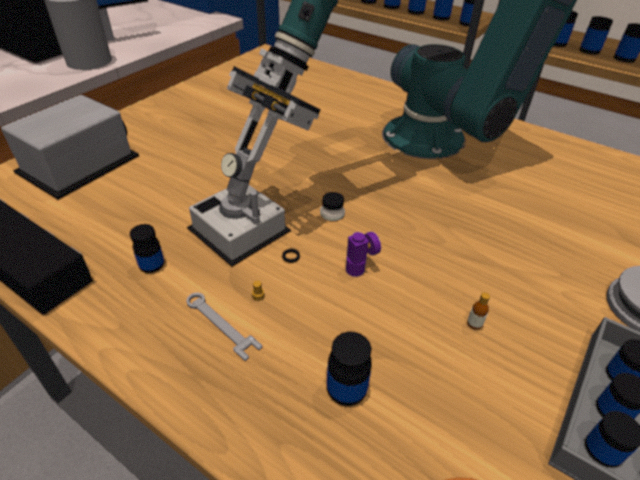

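All the bystanders and the purple look-alike (358,252) are where they were. The gauge is on the nipple at (236,185) and still held.

```bash
python3 -c "
from st import *
print(robot.close_job())"
```

```text
t 27.02 m_est 3.3  lat x' -0.0 y' -0.4 mm  tilt 35.3  F axial 19.9 x' 4.1 y' 0.0  -n in tool [0.18 0.01 0.98] T [ 0.07  0.46 -0.02] w 0.0274
the job is handed in; nothing more can be done
None
```

I swung the head anticlockwise onto its stop, then pressed the steel gauge fully home on the nipple. I handed in at 27 s, still gripping the gauge and pressing it there.

**Last checks**
- **Depth:** the coupler mouth is about 3.3 mm from the nipple root by the arm's measurement, against 4 mm nominal for home. The picture overlay for 4 mm fits, and no brass shows.
- **Press:** the force ran up to a hard stop and held steady at about 20 N along the nipple, or about 23 N allowing for the gauge's weight. The valve spring needs 14.4 N.
- **Surroundings:** nothing else had moved in the final picture, including the purple look-alike.

**What did not go cleanly**
- **Head:** my first push slipped past the outside of the post after turning it only a few degrees. The second push, with the post held between the fingers, turned it to the stop.
- **First press on the nipple:** the gauge went on skewed and pivoted about 7–10° in the jaws. I tilted the hand to compensate, so the hand now leans 35° while the gauge looks in line with the nipple to about 2°.
- **Second press:** this reached home with a brief 39 N at the wrist.
- **Pull test:** after that press I pulled lightly to test the catches. They held about 6 N, but later readings did not show whether that pull had unseated the coupler, so I pressed it home again.
- **Snap:** I never saw a separate force peak for the snap. I infer it from the final depth, which is well past the 9 mm where the catches snap.

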